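# Stow the loose steel under the spatter hood and set the hood to 40 degrees

### The job

Clear the loose steel into the parts chest before welding: first swing the chest's spatter hood up out of the way, to upright or past it, then lay every one of the loose pieces (the drilled block and the flat-bar offcuts, however many are out) in its open drawer. Push the drawer fully home without slamming it, and after that bring the hood down to 40 degrees above level and let go, so that it stays there by itself. Leave the pipe flange and the grinding disc where they are.

Things in the scene. Friction and masses are not known exactly. Their poses are not given: they have to be found in the camera images.
- chest: Grey steel parts chest fixed to the table, 210 mm wide and 100 mm high, with one drawer. Origin on the table in its middle plane; x axis points from the front to the back (front face at x = -90 mm, back at +70 mm), y to the left seen from the front, z up. On its left side (+y) is a dark quadrant plate about the hood's hinge, with small white ticks every 10 degrees and one long bright bar at 40 degrees.
- hood (a joint): Angle of the spatter hood above level, in rad: 0 = level, pointing out over the drawer, pi/2 = upright, up to 2.1 = leaning back. 40 degrees = 0.698. Its hinge is stiff with friction (about 0.5 N m): it stays wherever it is left. It starts low, over the open drawer, and is in the way of loading.
- hood_hinge (a point): Centre of the hood's hinge line, fixed on the chest 118 mm above the table, 50 mm behind its front face. Axes as for the chest. The hood is an aluminium plate 184 mm wide and 4 mm thick that ends 112 mm from the hinge line.
- hood_grip (a point): Centre of the hood's grip: a black barrel 20 mm in diameter and 44 mm long, parallel to the hinge line, 150 mm from it, on a 20 mm wide tongue 38 mm out from the plate's edge. It can be taken from above across its 44 mm length (fingers closing along the hinge line), the hood then turning between the fingers. Its axes turn with the hood; y is along the barrel.
- drawer (a joint): How far the drawer is open, in m: 0 = fully home, 0.118 = end of travel. It starts about 0.1 open. Friction is about 1.2 N; a spring catch that takes about 5 N must be passed in the last 10 mm and then holds the drawer home. Home is a hard stop.
- drawer_front (a point): Centre of the outer face of the drawer's front panel, 48 mm above the table; moves with the drawer. Axes as for the chest: +x is the way the drawer is pushed in. The panel is flat, without a handle (only a bare metal finger plate), 206 mm wide, 8 mm thick, from 9 to 87 mm above the table.
- drawer_floor (a point): Centre of the drawer's inner floor, 12 mm above the table; moves with the drawer. Axes as for the chest. Inside, x from -71 to +68 mm, y from -93 to +93 mm; side and back walls stand 43 mm above the floor, 80 mm is clear under the chest's top. Only the part in front of the chest is open from above: from x = -71 mm over a length equal to joint drawer.
- drilled_block_mid (a point): Centre of a dark steel block 50 x 62 x 36 mm (x, y, z), 0.82 kg, with a shallow hole mark on top. It may be absent.
- coupon_a_mid (a point): Centre of a flat-bar offcut 72 x 30 x 5 mm (x, y, z), 0.09 kg. It may be absent.
- coupon_d_mid (a point): Centre of a flat-bar offcut 62 x 40 x 6 mm (x, y, z), 0.12 kg. It may be absent.
- coupon_g_mid (a point): Centre of a flat-bar offcut 64 x 20 x 6 mm (x, y, z), 0.06 kg. It may be absent.
- pipe_flange: Steel pipe flange, 90 mm across, 24 mm high, lying on the table; origin at the centre of its underside. To be left alone.
- disc_small: Grinding disc, 91 mm across, 7 mm high, lying at the back of the table; origin at the centre of its underside. To be left alone.

How it is judged (in metres and radians):
On the way, in this order (a step that is already met when the one before it is completed fails the run):
1. the hood is swung up to upright or past it (value of joint hood above 1.48 rad), for 0.2 s.
2. every loose piece lies in the open drawer, the hood still up (x of drilled_block_mid in the frame of drawer_floor between -0.072 and 0.072 m and y of drilled_block_mid in the frame of drawer_floor between -0.093 and 0.093 m and z of drilled_block_mid in the frame of drawer_floor between -0.004 and 0.042 m and x of coupon_a_mid in the frame of drawer_floor between -0.072 and 0.072 m and y of coupon_a_mid in the frame of drawer_floor between -0.093 and 0.093 m and z of coupon_a_mid in the frame of drawer_floor between -0.004 and 0.042 m and x of coupon_d_mid in the frame of drawer_floor between -0.072 and 0.072 m and y of coupon_d_mid in the frame of drawer_floor between -0.093 and 0.093 m and z of coupon_d_mid in the frame of drawer_floor between -0.004 and 0.042 m and x of coupon_g_mid in the frame of drawer_floor between -0.072 and 0.072 m and y of coupon_g_mid in the frame of drawer_floor between -0.093 and 0.093 m and z of coupon_g_mid in the frame of drawer_floor between -0.004 and 0.042 m and value of joint drawer above 0.03 m and value of joint hood above 1.2 rad), for 0.2 s.
3. the drawer is fully home with the pieces in it, the hood still up (x of drilled_block_mid in the frame of drawer_floor between -0.072 and 0.072 m and y of drilled_block_mid in the frame of drawer_floor between -0.093 and 0.093 m and z of drilled_block_mid in the frame of drawer_floor between -0.004 and 0.042 m and x of coupon_a_mid in the frame of drawer_floor between -0.072 and 0.072 m and y of coupon_a_mid in the frame of drawer_floor between -0.093 and 0.093 m and z of coupon_a_mid in the frame of drawer_floor between -0.004 and 0.042 m and x of coupon_d_mid in the frame of drawer_floor between -0.072 and 0.072 m and y of coupon_d_mid in the frame of drawer_floor between -0.093 and 0.093 m and z of coupon_d_mid in the frame of drawer_floor between -0.004 and 0.042 m and x of coupon_g_mid in the frame of drawer_floor between -0.072 and 0.072 m and y of coupon_g_mid in the frame of drawer_floor between -0.093 and 0.093 m and z of coupon_g_mid in the frame of drawer_floor between -0.004 and 0.042 m and value of joint drawer below 0.004 m and value of joint hood above 1.2 rad), for 0.2 s.
4. the hood is at 40 degrees, let go, and stays there (value of joint hood between 0.611 and 0.785 rad and value of joint drawer below 0.004 m and contact force between hood and the fingers below 0.1 N), for 0.5 s.
At the end, for the whole second after the job is handed in: Every piece that was out lies inside the drawer, the drawer is within 4 mm of fully home, and the hood, let go and at rest, stands at 40 degrees above level, within 5 degrees (x of drilled_block_mid in the frame of drawer_floor between -0.072 and 0.072 m and y of drilled_block_mid in the frame of drawer_floor between -0.093 and 0.093 m and z of drilled_block_mid in the frame of drawer_floor between -0.004 and 0.042 m and x of coupon_a_mid in the frame of drawer_floor between -0.072 and 0.072 m and y of coupon_a_mid in the frame of drawer_floor between -0.093 and 0.093 m and z of coupon_a_mid in the frame of drawer_floor between -0.004 and 0.042 m and x of coupon_d_mid in the frame of drawer_floor between -0.072 and 0.072 m and y of coupon_d_mid in the frame of drawer_floor between -0.093 and 0.093 m and z of coupon_d_mid in the frame of drawer_floor between -0.004 and 0.042 m and x of coupon_g_mid in the frame of drawer_floor between -0.072 and 0.072 m and y of coupon_g_mid in the frame of drawer_floor between -0.093 and 0.093 m and z of coupon_g_mid in the frame of drawer_floor between -0.004 and 0.042 m and value of joint drawer below 0.004 m and value of joint hood between 0.611 and 0.785 rad and velocity of joint hood between -0.02 and 0.02 rad/s); the robot touches nothing.
It fails at once if the drawer is slammed (faster than 0.4 m/s) (velocity of joint drawer below -0.4 m/s).
It fails at once if the flange is moved more than 5 cm (distance of pipe_flange from where it was at the start of the episode above 0.05 m).
It fails at once if the disc is moved more than 5 cm (distance of disc_small from where it was at the start of the episode above 0.05 m).
Of drilled_block, coupon_a, coupon_d, coupon_g only 3 to 4 are there at a start; the rules pass over those that are not, and their reading is None.
At some moment in a run one of coupon_a, coupon_d, coupon_g may be knocked a few centimetres aside while the robot is not near it.
Once in a run the grip may slacken for a moment while it holds something.
It also fails if it takes over 210 s, if anything falls off the work surface, if the arm or the gripper's body presses on something with over 40 N, if the wrist force passes 120 N, or if a joint passes its speed limit or range.

### The arm

A 6-joint arm with a two-finger parallel gripper is mounted at the origin on the work surface; the furniture and walls round the work are solid. World frame = base frame: x ahead of the robot, y to its left, z up, the work surface at z = 0. Lengths are in mm, angles in degrees, forces in N, time in s.
With the tool pointing down it reaches from about 300 to 850 mm from the base axis. Payload 4.2 kg.
Tool frame: the origin (TCP) lies at the very end of the fingers, on their centre line; the grasp point (between the pads) lies 19 mm behind it (env.grip_depth is the distance from the TCP to the grasp point, in mm); z points along the fingers, y is the line along which they close (so a half turn about z gives the same grasp; the last joint's range is limited). The gripper opens to 91 mm and grips with 3 to 60 N. Pads are 32 mm wide; open, the fingers measure 118 mm over their backs; the gripper's body (76 mm by 178 mm) begins 60 mm behind the grasp point.
Start: joints at [-78.266, 18.312, 89.639, -0, 72.044, -1.146], TCP at [128.177, -560.551, 179.276] pointing down, gripper open.
Joint ranges: [-177.97, 177.97], [-48.28, 115.42], [12.27, 149.76], [-77.06, 257.06], [2.81, 150.46], [-146.56, 146.56]. Speed limits (degrees/s): [147.25, 147.25, 180, 180, 180, 180].

### API

Orientations are given as [roll, pitch, yaw] about the fixed x, y, z axes, in that order (R = Rz(yaw) Ry(pitch) Rx(roll)).
In Python, from workcell import env, cams gives the robot as it stands.
- The arm moves only by the tool apply_moves, never from a script. Its argument "deltas" is a list of rows, each a list of 5 numbers: the shift along the tool's x, y, z in m, then the turn about the tool's z in rad, then the opening, from -1 (shut) to 1 (fully open), so that 0 is half open. In form: [[tx, ty, tz, roll, gripper], ...]. A call has 1 to 5 rows; each row is the pose to reach, as a shift and turn from the pose commanded when the call began, along the tool's axes at that moment; what a row does not reach only later rows make up. A row lasts 1/10 s, in which the tool goes at most 50 mm and 8.59 degrees, less where a joint would pass 70% of its speed; a pose out of reach is approached as far as the arm can. A call with a gripper value outside its range is refused whole. The fingers move at their own pace and stop on an object; "grip_force" is the grip in N (left out, the last holds). Time passes only in rows, so rows that repeat a pose let the fingers close. It gives the time, the measured TCP pose, the force, the opening and the grip force at its end, in the units of the state.
- env.state(): the state, without advancing time (a new reading comes with each control period).
- cams.grab_frame(name): name is "scene" or "top" or "wrist"; returns the picture (480x640x3 uint8, blue, green, red); there is no depth.
- cams.get_calibration(name): a dict with "mtx" (3x3 intrinsics, pixels), "k1" (the pictures are not rectified: a ray, as slopes to the right and down, at radius r is drawn at 1 + k1 r^2 times it, then the intrinsics apply), "eye" and "attitude" of the camera in the world; the wrist camera has in their place "tool_from_camera" (4x4, takes a point from camera to tool coordinates, whose origin is the TCP and whose axes are the flange's). Camera axes: x right, y down, z forward; pixel columns grow to the right and rows downward; lengths in mm; the calibration is good to about 2 mm. A picture is of the moment at which its call begins: read the wrist's pose just before it. get_calibration takes no time and is no camera call.
- env.job_done(): hands the job in; it is judged then, once.
The state is a dict: "time_s": time; "qpos": joint angles; "qvel": joint speeds; "effort": joint torques, N m; "ee_pos": TCP position; "ee_rot": TCP orientation; "force": force on the tool from outside, world axes, zero at the start; "torque": the same for the moment, N m; "gripper_width": finger opening in mm; "gripper_force": force on a finger pad.
Only numpy, scipy, OpenCV 4.12 (cv2) and the standard library are available. Lean on these libraries where they do the work, as an engineer would, in place of code of your own. Each camera call takes 0.05 s, during which the arm holds its last target. There are 200 camera calls.

## Working session

There is one attempt and no reset: what is moved stays moved. The work goes in short steps, Python scripts to look and compute and a tool call to move; the robot and the scene stay as the last step left them, time stands still between calls to the robot, and variables do not carry over. Pictures are saved under pics/ and viewed, at most 14 in all, crops included, and the job is handed in when it is done.

Besides the shell and the picture viewer there is one more tool, called after "Emit:" in YAML: its name, and indented under it one key for each argument. apply_moves: Moves the arm, as the interface text tells. Its arguments: {"type":"object","properties":{"deltas":{"type":"array"},"grip_force":{"type":"number"}},"required":["deltas"]}

```bash
ls; mkdir -p pics; python3 - <<'E'
from workcell import env, cams
import cv2
s=env.state(); print(s)
for n in ["scene","top","wrist"]:
    c=cams.get_calibration(n); print(n,c)
for n in ["scene","top"]:
    cv2.imwrite(f"pics/{n}0.png",cams.grab_frame(n))
E
```

```text
pics
{'time_s': 0.0, 'qpos': array([-7.82656622e+01,  1.83501877e+01,  8.97046857e+01, -3.24201788e-04,
        7.20440902e+01, -1.14594709e+00]), 'qvel': array([-0.02492616,  0.05090302, -0.06353999, -0.00031519, -0.01826439,
        0.04664372]), 'effort': array([ 1.48812996e-03, -4.12459874e+01, -2.31974065e+01,  7.29461946e-02,
        4.56082437e-02, -1.34655043e-04]), 'ee_pos': array([ 128.06154997, -559.98866207,  178.44656057]), 'ee_rot': array([-1.79901050e+02, -1.67101587e-03,  1.28803837e+01]), 'force': array([ 0.01193515, -0.34605452,  0.5121144 ]), 'torque': array([ 0.03120453, -0.01867528,  0.02706041]), 'gripper_force': 0.0, 'gripper_width': 91.43805010613634}
scene {'mtx': array([[453.98545558,   0.        , 319.57762861],
       [  0.        , 453.98545558, 244.05554746],
       [  0.        ,   0.        ,   1.        ]]), 'k1': -0.11749191578536713, 'eye': array([1080.0600216 ,  -95.65339857,  957.7841945 ]), 'attitude': array([-147.16221446,    0.19039286,   78.25312083])}
top {'mtx': array([[519.26570872,   0.        , 329.95959466],
       [  0.        , 519.26570872, 242.87296966],
       [  0.        ,   0.        ,   1.        ]]), 'k1': -0.04960452827469786, 'eye': array([ 398.82838886,    1.39949389, 1207.76244818]), 'attitude': array([-1.73189163e+02, -1.22619695e-01, -8.88279157e+01])}
wrist {'mtx': array([[337.97243045,   0.        , 319.38937333],
       [  0.        , 337.97243045, 245.01803026],
       [  0.        ,   0.        ,   1.        ]]), 'k1': -0.04193786122115241, 'tool_from_camera': array([[-2.29980360e-04, -9.69649456e-01, -2.44499241e-01,
         6.80318366e+01],
       [ 9.99999950e-01, -2.75893686e-04,  1.53537546e-04,
         7.23890970e-01],
       [-2.16333395e-04, -2.44499194e-01,  9.69649471e-01,
        -2.05631166e+02],
       [ 0.00000000e+00,  0.00000000e+00,  0.00000000e+00,
         1.00000000e+00]])}
```

View pics/top0.png

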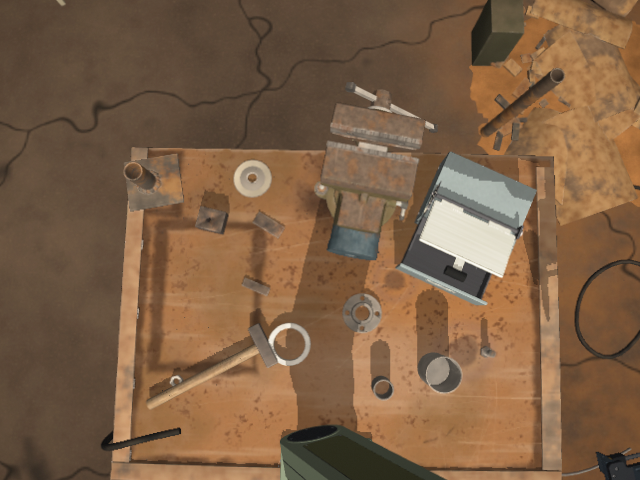

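View pics/scene0.png

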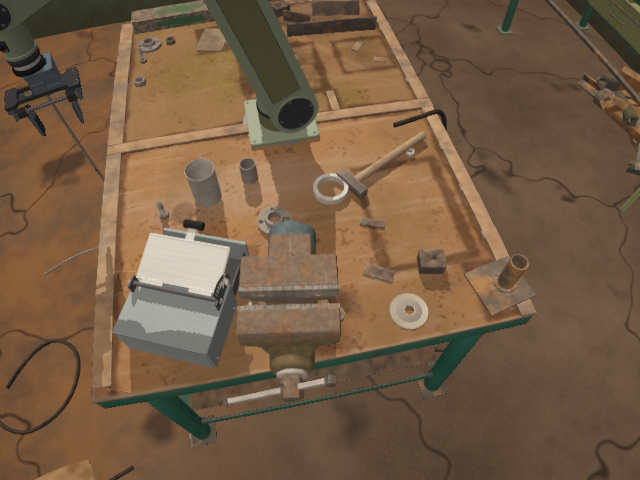

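```bash
cat > h.py <<'E'
from workcell import env, cams
import cv2, numpy as np
from scipy.spatial.transform import Rotation as R
def pose(n,st=None):
    c=cams.get_calibration(n)
    if n!="wrist": return c,R.from_euler('xyz',c['attitude'],degrees=True).as_matrix(),np.array(c['eye'])
    st=st or env.state(); T=c['tool_from_camera']; Q=R.from_euler('xyz',st['ee_rot'],degrees=True).as_matrix()
    return c,Q@T[:3,:3],Q@T[:3,3]+st['ee_pos']
def ray(n,px,st=None):
    c,Rw,e=pose(n,st)
    K=c['mtx']
    u=cv2.undistortPoints(np.array([[px]],float),K,np.array([c['k1'],0,0,0.]))[0,0]
    return e,Rw@np.array([u[0],u[1],1.])
def plane(n,px,z,st=None):
    e,d=ray(n,px,st); return e+d*(z-e[2])/d[2]
def proj(n,P,st=None):
    c,Rw,e=pose(n,st)
    return cv2.projectPoints((Rw.T@(np.atleast_2d(P)-e).T).T.copy(),np.zeros(3),np.zeros(3),c['mtx'],np.array([c['k1'],0,0,0.]))[0][:,0]
def tri(a,pa,b,pb):
    e1,d1=ray(a,pa);e2,d2=ray(b,pb)
    t=np.linalg.lstsq(np.c_[d1,-d2],e2-e1,rcond=None)[0]
    p,q=e1+t[0]*d1,e2+t[1]*d2
    return (p+q)/2,np.linalg.norm(p-q)
E
python3 - <<'E'
from h import *
np.set_printoptions(precision=1,suppress=True)
for n,p,z in [("block",(212,219),36),("c1",(268,223),5),("c2",(256,285),5),("flange",(363,313),20),("disc",(252,178),7),("backL",(450,153),100),("backR",(536,188),100),("frL",(398,266),87),("frR",(485,303),87),("grip",(456,273),120)]:
    print(n,plane("top",p,z))
for n,p in [("s block",(431,261)),("s c1",(379,272)),("s c2",(372,224)),("far1",(357,46)),("far2",(380,59)),("scr",(410,152))]: print(n,plane("scene",p,5))
print(tri("top",(321,142),"scene",(241,257)), tri("top",(420,152),"scene",(339,256)))
print("cup",tri("top",(440,360),"scene",(201,165)))
t=cv2.imread("pics/top0.png");s=cv2.imread("pics/scene0.png")
a=cv2.resize(t[145:310,390:545],(400,426),interpolation=2)
b=cv2.resize(s[205:370,110:255],(374,426),interpolation=2)
cv2.imwrite("pics/c1.png",np.hstack([a,b]))
E
```

```text
block [588.3 273.   36. ]
c1 [586.4 148.    5. ]
c2 [440.9 170.8   5. ]
flange [382.  -76.5  20. ]
disc [693.1 189.5   7. ]
backL [ 736.1 -258.7  100. ]
backR [ 661.9 -448.3  100. ]
frL [ 485.3 -146.6   87. ]
frR [ 409.1 -335.2   87. ]
grip [ 470.5 -264.6  120. ]
s block [582.1 284.    5. ]
s c1 [585.2 150.1   5. ]
s c2 [445. 171.   5.]
far1 [-325.1  330.8    5. ]
far2 [-232.7  389.7    5. ]
scr [219.9 348.2   5. ]
(array([684.1, -61.5, 347.3]), np.float64(165.16080405352162)) (array([689.9, -69.8, 348.4]), np.float64(168.16315988070053))
cup (array([ 293.4, -224.2,  156.1]), np.float64(2.9407509253831683))
```

View pics/c1.png

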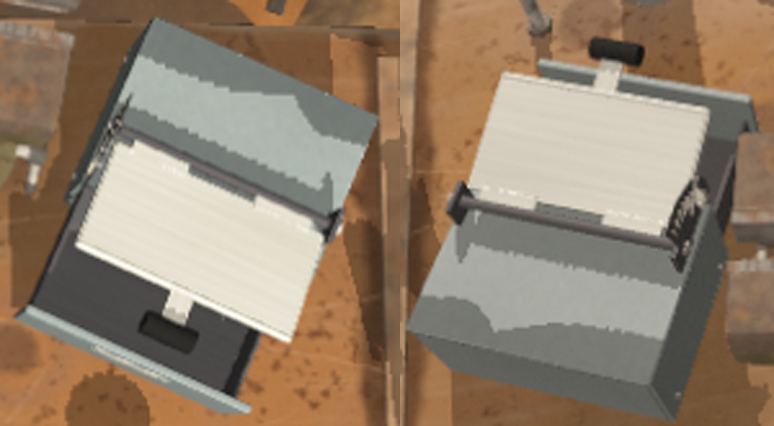

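```bash
python3 - <<'E'
from h import *
np.set_printoptions(precision=1,suppress=True)
print("hingeL",plane("top",(436.5,194.6),118),"R",plane("top",(519.8,234.9),118))
print("grip",tri("top",(455.1,273.7),"scene",(194.1,225.2)))
for a in [(338,257),(338,300)]: print("vise",a,tri("top",(326,142),"scene",a),tri("top",(418,158),"scene",(241,a[1])))
t=cv2.imread("pics/top0.png");s=cv2.imread("pics/scene0.png")
a=cv2.resize(t[195:300,190:300],(400,382),interpolation=2)
b=cv2.resize(s[205:300,340:450],(400,345),interpolation=2);b=np.vstack([b,np.zeros((37,400,3),np.uint8)])
c=cv2.resize(s[10:80,330:430],(400,210),interpolation=2)
d=cv2.resize(s[205:310,220:350],(400,210),interpolation=2)
cv2.imwrite("pics/c2.png",np.vstack([np.hstack([a,b]),np.hstack([c,d])]))
E
```

```text
hingeL [ 637.9 -224.5  118. ] R [ 554.5 -402.9  118. ]
grip (array([ 466.8, -252.9,  154.1]), np.float64(2.8897865676828753))
vise (338, 257) (array([692.5,  13.7, 294.4]), np.float64(2.163702905773744)) (array([ 663.7, -150.2,  303.3]), np.float64(5.949990439068846))
vise (338, 300) (array([724.7,  12.3, 192.7]), np.float64(3.225104743543459)) (array([ 692.9, -167.9,  203.5]), np.float64(4.588928915118416))
```

View pics/c2.png

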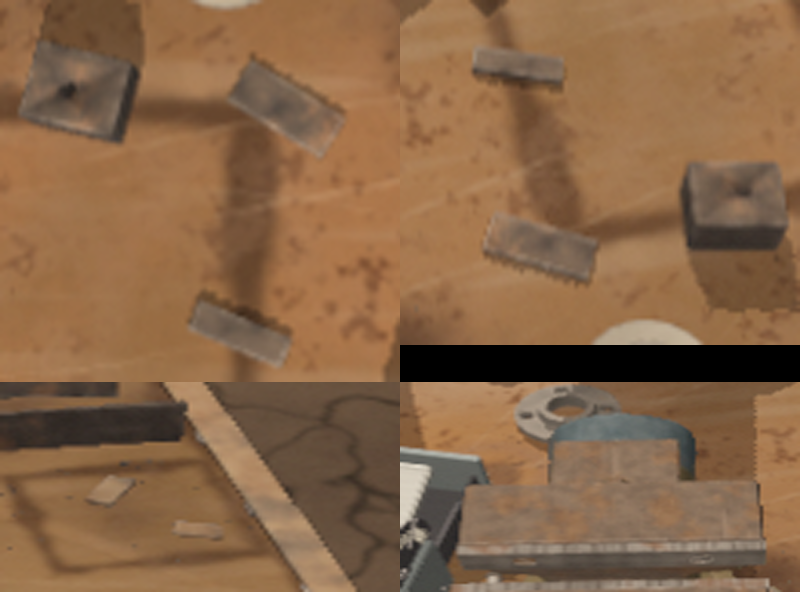

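```bash
cat > m.py <<'E'
import sys,json
from h import *
# usage: m.py x,y,z,yaw ... ; prints tool delta for each waypoint in turn
s=env.state(); p=s['ee_pos'].copy(); y=s['ee_rot'][2]
print("at",s['time_s'],p.round(1),round(y,2),"w",round(s['gripper_width'],1),"f",s['force'].round(1))
for a in sys.argv[1:]:
    q=[float(v) for v in a.split(',')]; t=np.array(q[:3]); ty=q[3] if len(q)>3 else y
    M=R.from_euler('xyz',[180,0,y],degrees=True).as_matrix()
    d=M.T@(t-p)/1000; dy=(ty-y+180)%360-180
    print(a,"->",d.round(4).tolist(),"turn",round(-np.radians(dy),4),"rows>=",round(max(np.linalg.norm(d)/.05,abs(dy)/8.59),1))
    p,y=t,ty
E
python3 m.py 180,-520,330,50 300,-400,340,90 400,-300,340,130 430,-245,330,156.5
```

```text
at 0.1 [ 128.1 -560.   178.5] 12.88 w 91.3 f [-0.9  0.2  0.6]
180,-520,330,50 -> [0.0595, -0.0274, -0.1515] turn -0.6479 rows>= 4.3
300,-400,340,90 -> [0.1691, 0.0148, -0.01] turn -0.6981 rows>= 4.7
400,-300,340,130 -> [0.1, 0.1, 0.0] turn -0.6981 rows>= 4.7
430,-245,330,156.5 -> [0.0228, 0.0583, 0.01] turn -0.4625 rows>= 3.1
```

Emit:
apply_moves:
  deltas:
    - [0.01,-0.005,-0.05,-0.13,1]
    - [0.02,-0.01,-0.09,-0.26,1]
    - [0.04,-0.02,-0.13,-0.39,1]
    - [0.06,-0.027,-0.15,-0.52,1]
    - [0.06,-0.027,-0.15,-0.648,1]

```text
time_s: 0.6
ee_pos: [182.9, -520.9, 333.2]
ee_rot: [179.6, 0.2, 50.4]
force: [0.1, -0.9, -0.7]
gripper_width: 91.4
gripper_force: 0.0
```

Emit:
apply_moves:
  deltas:
    - [0.04,0.003,0,-0.145,1]
    - [0.08,0.007,-0.005,-0.29,1]
    - [0.12,0.01,-0.01,-0.43,1]
    - [0.15,0.013,-0.01,-0.57,1]
    - [0.169,0.015,-0.01,-0.698,1]

```text
time_s: 1.1
ee_pos: [302.0, -399.2, 339.2]
ee_rot: [180.0, -0.0, 90.4]
force: [-0.1, 0.3, 0.9]
gripper_width: 91.1
gripper_force: 0.0
```

Emit:
apply_moves:
  deltas:
    - [0.02,0.02,0,-0.145,1]
    - [0.04,0.04,0,-0.29,1]
    - [0.06,0.06,0,-0.43,1]
    - [0.08,0.08,0,-0.57,1]
    - [0.1,0.1,0,-0.698,1]

```text
time_s: 1.6
ee_pos: [401.3, -300.0, 338.9]
ee_rot: [-180.0, -0.0, 130.3]
force: [-0.5, 0.5, -0.2]
gripper_width: 91.1
gripper_force: 0.0
```

Emit:
apply_moves:
  deltas:
    - [0.008,0.02,0,-0.145,1]
    - [0.016,0.04,0,-0.29,1]
    - [0.023,0.058,0.01,-0.4,1]
    - [0.023,0.058,0.01,-0.4625,1]
    - [0.023,0.058,0.01,-0.4625,1]

```text
time_s: 2.1
ee_pos: [430.4, -245.5, 328.6]
ee_rot: [180.0, -0.1, 156.5]
force: [-0.6, 0.8, -0.2]
gripper_width: 91.1
gripper_force: 0.0
```

```bash
python3 m.py; python3 - <<'E'
from h import *
cv2.imwrite("pics/w1.png",cams.grab_frame("wrist"))
E
```

```text
at 2.1 [ 430.4 -245.5  328.6] 156.55 w 91.1 f [-0.6  0.8 -0.2]
```

View pics/w1.png

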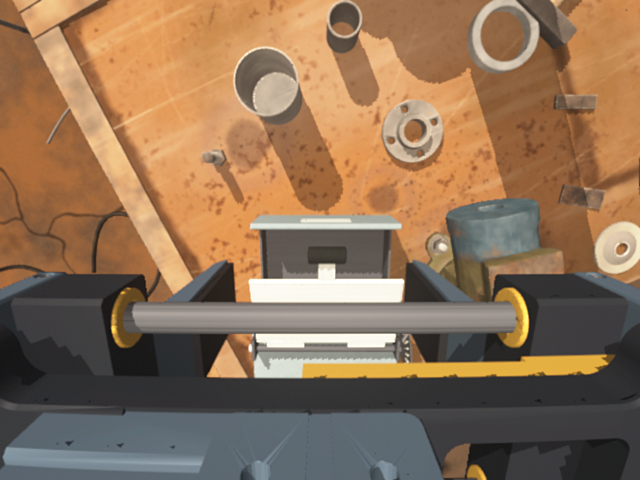

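```bash
python3 - <<'E'
from h import *
np.set_printoptions(precision=1,suppress=True)
im=cv2.imread("pics/w1.png"); g=cv2.cvtColor(im,cv2.COLOR_BGR2GRAY)
m=(g[240:268,300:355]<32).astype(np.uint8); n,l,st,c=cv2.connectedComponentsWithStats(m); i=1+st[1:,4].argmax(); print(st[i],c[i]+[300,240])
s=env.state()
# panel rows per column: first panel-colored row
for x in (256,280,300,350,380,396): print(x,g[212:234,x])
b=c[i]+[300,240]
print("grip",plane("wrist",b,154,s), "ray tri with top:")
e1,d1=ray("wrist",b,s);e2,d2=ray("top",(455.1,273.7)); t=np.linalg.lstsq(np.c_[d1,-d2],e2-e1,rcond=None)[0]; print(e1+t[0]*d1,e2+t[1]*d2)
for L,Rr,z in [((251,217),(401,217),87),((250,280),(404,280),140),((251,340),(402,340),118)]:
    a,b=plane("wrist",Rr,z,s),plane("wrist",L,z,s); v=a-b; print(a,b,np.linalg.norm(v),"chest yaw",np.degrees(np.arctan2(v[1],v[0]))-90)
E
```

```text
Traceback (most recent call last):
ValueError: attempt to get argmax of an empty sequence
```

```bash
python3 - <<'E'
from h import *
np.set_printoptions(precision=1,suppress=True,linewidth=200)
im=cv2.imread("pics/w1.png"); g=cv2.cvtColor(im,cv2.COLOR_BGR2GRAY)
s=env.state()
for x in (256,300,350,396): print(x,g[212:234,x])
print(g[255,300:356]); print(g[240:268,312])
b=(327,255)
e1,d1=ray("wrist",b,s);e2,d2=ray("top",(455.1,273.7)); t=np.linalg.lstsq(np.c_[d1,-d2],e2-e1,rcond=None)[0]; print("tri",e1+t[0]*d1,e2+t[1]*d2)
print("grip",plane("wrist",b,154,s))
for L,Rr,z in [((251,217),(401,217),87),((250,280),(404,280),140),((251,340),(402,340),118)]:
    a,b=plane("wrist",Rr,z,s),plane("wrist",L,z,s); v=a-b; print(a,b,np.linalg.norm(v),"chest yaw",np.degrees(np.arctan2(v[1],v[0]))-90)
E
```

```text
256 [169 166 161 155 151 157 168 176 178 176 180 205 227 231 228 221 192 147 134 148 163 167]
300 [167 169 170 170 169 169 173 182 195 194 185 201 227 230 226 219 191 132  89  84  87  88]
350 [167 168 169 168 167 166 175 196 221 227 206 202 223 227 227 221 195 134  87  80  86  86]
396 [170 163 161 161 162 160 159 160 165 169 173 196 222 228 226 222 199 163 142 130 124 119]
[91 89 89 90 90 91 89 78 65 64 65 63 63 65 64 65 65 64 63 64 64 64 65 65 66 65 63 65 64 64 65 65 64 64 64 64 64 63 64 64 62 64 66 65 63 62 69 87 90 91 91 90 90 88 89 89]
[87 88 88 89 90 89 76 59 59 62 63 65 65 64 64 63 63 61 59 57 57 52 51 59 79 90 93 91]
tri [ 467.1 -253.6  162.1] [ 466.3 -252.5  161.7]
grip [ 469.2 -254.3  154. ]
[ 478.1 -148.7   87. ] [ 397.8 -333.    87. ] 201.0493298397479 chest yaw -23.552871155768827
[ 540.6 -180.9  140. ] [ 464.4 -355.7  140. ] 190.7077030703818 chest yaw -23.55955159857338
[ 631.5 -211.   118. ] [ 548.5 -401.2  118. ] 207.44730014786805 chest yaw -23.565961017434702
```

```bash
python3 m.py 467,-253.5,200,156.5 467,-253.5,140,156.5
```

```text
at 2.15 [ 430.3 -245.9  328.9] 156.44 w 90.9 f [ 0.   0.5 -0.1]
467,-253.5,200,156.5 -> [-0.0366, 0.0077, 0.1289] turn -0.001 rows>= 2.7
467,-253.5,140,156.5 -> [-0.0, -0.0, 0.06] turn -0.0 rows>= 1.2
```

Emit:
apply_moves:
  deltas:
    - [-0.02,0.004,0.02,0,1]
    - [-0.037,0.008,0.06,0,1]
    - [-0.037,0.008,0.1,0,1]
    - [-0.037,0.008,0.129,0,1]
    - [-0.037,0.008,0.129,0,1]

```text
time_s: 2.65
ee_pos: [464.8, -252.5, 196.1]
ee_rot: [179.9, -0.5, 156.4]
force: [-1.3, -0.2, 0.6]
gripper_width: 91.0
gripper_force: 0.0
```

Emit:
apply_moves:
  deltas:
    - [0,0,0.02,0,1]
    - [0,0,0.04,0,1]
    - [0,0,0.06,0,1]
    - [0,0,0.06,0,0.2]
    - [0,0,0.06,0,-0.3]
  grip_force: 15

```text
time_s: 3.15
ee_pos: [468.4, -254.4, 142.0]
ee_rot: [-180.0, 0.1, 156.4]
force: [-0.2, -0.6, 0.3]
gripper_width: 78.4
gripper_force: 0.0
```

Emit:
apply_moves:
  deltas:
    - [0,0,0,0,-0.5]
    - [0,0,0,0,-1]
    - [0,0,0,0,-1]
    - [0,0,0,0,-1]
    - [0,0,0,0,-1]
  grip_force: 15

```text
time_s: 3.65
ee_pos: [467.6, -253.6, 140.5]
ee_rot: [-180.0, 0.0, 156.5]
force: [-0.2, 0.3, 0.2]
gripper_width: 38.1
gripper_force: 0.0
```

Emit:
apply_moves:
  deltas:
    - [0,0,0,0,-1]
    - [0,0,0,0,-1]

```text
time_s: 3.85
ee_pos: [467.5, -253.5, 140.2]
ee_rot: [-180.0, 0.0, 156.5]
force: [-0.5, -0.5, 0.3]
gripper_width: 22.0
gripper_force: 0.0
```

```bash
python3 - <<'E'
from h import *
w=cams.grab_frame("wrist");s=cams.grab_frame("scene")
cv2.imwrite("pics/w2.png",np.hstack([cv2.resize(w[180:480,120:520],(400,300)),cv2.resize(s[130:330,110:310],(300,300))]))
E
```

```text
(no output)
```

View pics/w2.png

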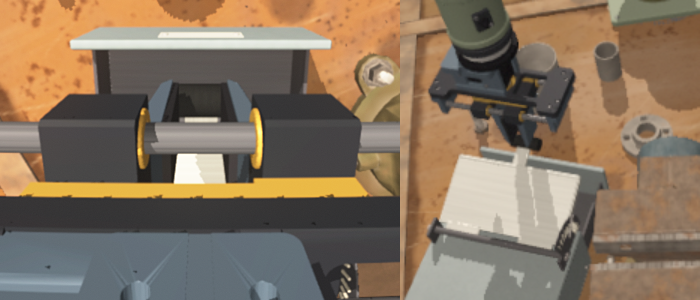

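```bash
python3 - <<'E'
from h import *
np.set_printoptions(precision=1,suppress=True,linewidth=200)
s=env.state(); print(s['gripper_width'],s['ee_pos'])
print("tcp px",proj("wrist",s['ee_pos'],s),"hyp barrels", proj("wrist",[[467,-253.5,159],[475,-257,130]],s))
w=cams.grab_frame("wrist"); cv2.imwrite("pics/w3.png",cv2.resize(w[210:370,220:430],(800,610))[:600]); 
s1=dict(ee_pos=np.array([430.4,-245.5,328.6]),ee_rot=np.array([180,-.1,156.5]))
e1,d1=ray("wrist",(327,255),s1)
for v in (268,273,278,283): 
    e2,d2=ray("wrist",(325,v),s); t=np.linalg.lstsq(np.c_[d1,-d2],e2-e1,rcond=None)[0]; print(v,e1+t[0]*d1,e2+t[1]*d2)
E
```

```text
13.714676723455025 [ 467.5 -253.5  140.2]
tcp px [[320.8 270.1]] hyp barrels [[320.6 279.4]
 [320.4 277. ]]
268 [ 514.8 -269.5  -18.6] [ 515.3 -268.6  -18.6]
273 [ 488.6 -260.5   80.1] [ 489.4 -259.    80.2]
278 [ 473.4 -255.3  137.4] [ 474.4 -253.5  137.5]
283 [ 463.5 -251.9  174.7] [ 464.6 -249.9  174.8]
```

View pics/w3.png

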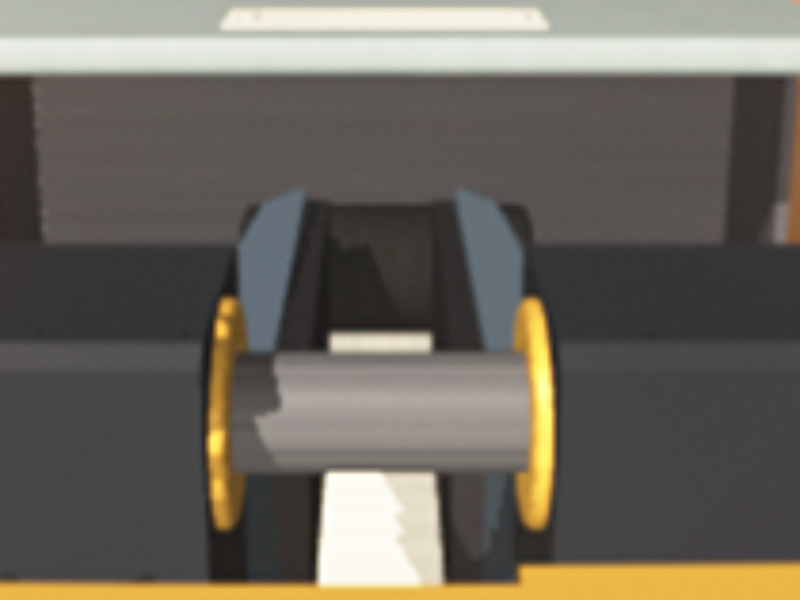

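```bash
python3 - <<'E'
from h import *
np.set_printoptions(precision=1,suppress=True,linewidth=200)
s=env.state()
P=[s['ee_pos'],[467,-253.5,159],[475,-257,130]]
print(proj("scene",P)); print(proj("top",P))
a=cams.grab_frame("scene")[195:255,160:240]
b=cv2.imread("pics/scene0.png")[195:255,160:240]
cv2.imwrite("pics/s3.png",np.hstack([cv2.resize(b,(400,300),interpolation=2),cv2.resize(a,(400,300),interpolation=2)]))
E
```

```text
[[194.6 229.1]
 [192.6 224. ]
 [194.3 234.7]]
[[453.1 273.7]
 [455.3 273.4]
 [453.5 270.5]]
```

View pics/s3.png

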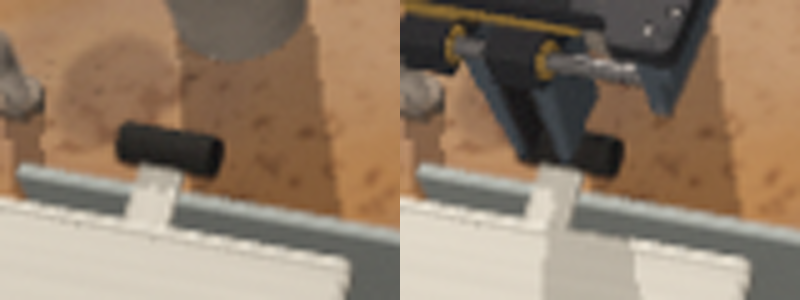

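Emit:
apply_moves:
  deltas:
    - [0,0,0,0,-1]
    - [0,0,0,0,-1]
    - [0,0,0.004,0,-1]
    - [0,0,0.008,0,-1]
    - [0,0,0.012,0,-1]

```text
time_s: 4.55
ee_pos: [466.7, -253.2, 127.9]
ee_rot: [-180.0, -0.1, 156.5]
force: [-2.2, 0.8, 3.2]
gripper_width: 0.4
gripper_force: 1.4
```

```bash
python3 - <<'E'
from h import *
cv2.imwrite("pics/w4.png",cv2.resize(cams.grab_frame("wrist")[170:380,180:460],(800,600)))
E
```

```text
(no output)
```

View pics/w4.png

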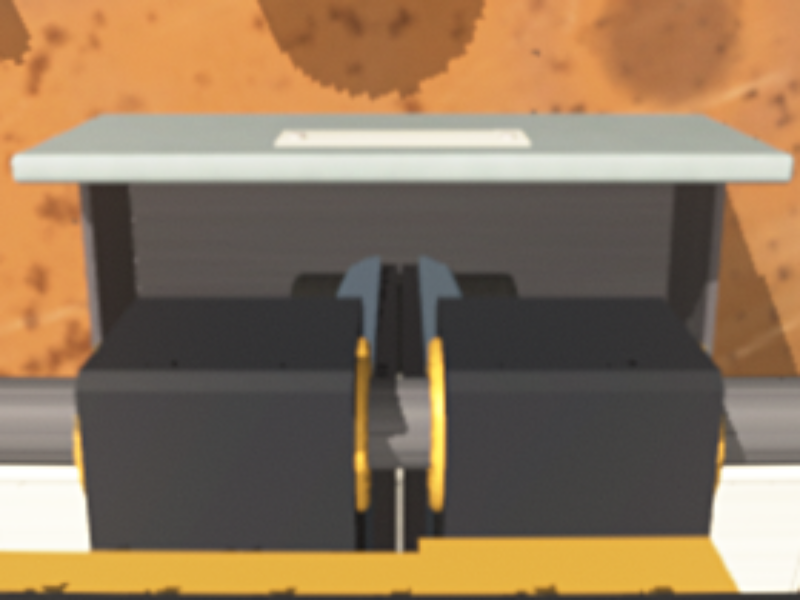

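Emit:
apply_moves:
  deltas:
    - [0,0,0,0,-1]
    - [0,0,0,0,-1]
    - [0,0,0,0,-1]

```text
time_s: 4.9
ee_pos: [467.8, -253.7, 128.3]
ee_rot: [-180.0, 0.0, 156.5]
force: [0.3, -0.5, -0.1]
gripper_width: 0.4
gripper_force: 0.0
```

Emit:
apply_moves:
  deltas:
    - [0,0,0.004,0,-1]
    - [0,0,0.008,0,-1]
    - [0,0,0.008,0,-1]
    - [0,0,0.008,0,-1]

```text
time_s: 5.3
ee_pos: [467.8, -253.6, 120.0]
ee_rot: [180.0, 0.0, 156.5]
force: [-0.8, 1.0, -0.3]
gripper_width: 0.5
gripper_force: 0.0
```

```bash
python3 - <<'E'
from h import *
w=cams.grab_frame("wrist");g=cv2.cvtColor(w,cv2.COLOR_BGR2GRAY)
np.set_printoptions(linewidth=250)
a=cv2.cvtColor(cv2.imread("pics/w1.png"),6)
for r in (268,270,272): print(r,g[r,276:370])
cv2.imwrite("pics/w5.raw.png",w)
E
```

```text
268 [ 84  86  83  85  83  67  56  54  55  55  55  53  53  52  53  53  54  56  55  55  54  56  54  69  96 107 107 106 106 106 105 106 104 106 108 104  84  53  43  47  45  46  46  48  50  47  45  46  44  45  64  95 106 106 107 106 106 106 105 106 107 106
  97  73  54  51  52  51  49  49  50  50  51  51  51  53  51  53  52  51  52  53  50  47  48  65  81  84  83  82  82  82  84  83]
270 [ 83  84  84  85  79  61  54  56  56  56  57  56  54  52  54  54  57  56  56  54  55  55  68  97 109 107 107 106 106 105 105 105 105 105 106 101  76  47  37  36  41  44  45  37  41  45  46  45  44  45  59  93 107 106 106 106 105 106 106 106 105 107
 105  96  72  54  52  53  52  50  53  54  52  51  51  53  54  53  52  52  54  52  52  49  46  59  80  84  83  82  83  82  82  83]
272 [ 82  83  83  83  76  56  54  55  55  56  56  55  53  51  53  54  56  56  54  55  54  64  92 107 106 106 105 104 105 104 106 106 105 106 107  98  67  41  36  35  39  44  44  38  39  44  45  45  44  44  58  89 105 107 108 106 106 104 105 104 106 106
 107 104  92  66  49  51  50  51  52  53  52  54  54  54  54  54  53  55  54  53  53  51  45  53  78  83  82  81  82  81  82  81]
```

```bash
python3 - <<'E'
from h import *
a=cams.grab_frame("scene")[175:265,150:250]; t=cams.grab_frame("top")[225:315,410:510]
w=cv2.imread("pics/w5.raw.png")[230:310,250:390]
cv2.imwrite("pics/s6.png",np.vstack([np.hstack([cv2.resize(a,(400,360),interpolation=2),cv2.resize(t,(400,360),interpolation=2)]),np.hstack([cv2.resize(w,(400,229),interpolation=2),np.zeros((229,400,3),np.uint8)])]))
E
```

```text
(no output)
```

View pics/s6.png

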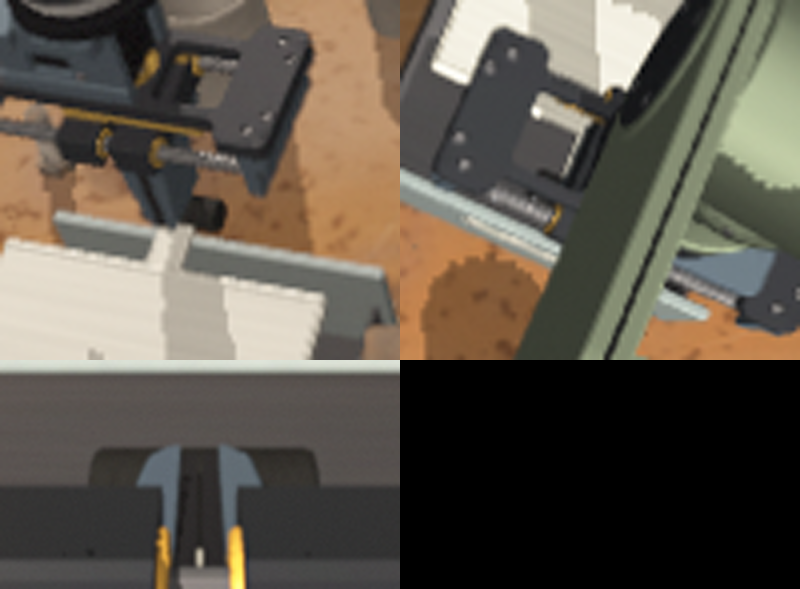

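Emit:
apply_moves:
  deltas:
    - [0,0,-0.03,0,-1]
    - [0,0,-0.07,0,0]
    - [0,0,-0.11,0,1]
    - [0,0,-0.15,0,1]
    - [0,0,-0.15,0,1]

```text
time_s: 5.95
ee_pos: [470.4, -255.1, 276.4]
ee_rot: [-179.9, 0.7, 156.5]
force: [-0.3, -0.5, 0.2]
gripper_width: 29.3
gripper_force: 0.0
```

Emit:
apply_moves:
  deltas:
    - [0.02,0,-0.02,0,1]
    - [0.04,0,-0.04,0,1]
    - [0.04,0,-0.04,0,1]
    - [0.04,0,-0.04,0,1]

```text
time_s: 6.35
ee_pos: [431.0, -237.6, 309.8]
ee_rot: [-180.0, 0.0, 156.5]
force: [-0.5, 0.5, -0.2]
gripper_width: 61.6
gripper_force: 0.0
```

```bash
python3 m.py; python3 - <<'E'
from h import *
np.set_printoptions(precision=1,suppress=True,linewidth=250)
s=env.state();w=cams.grab_frame("wrist"); cv2.imwrite("pics/w6.raw.png",w);g=cv2.cvtColor(w,6)
x=cams.grab_frame("scene"); cv2.imwrite("pics/s7.raw.png",x)
for im,a in ((g,""),):
    m=(im[225:300,290:370]<72).astype(np.uint8); n,l,st,c=cv2.connectedComponentsWithStats(m)
    for i in range(1,n):
        if st[i,4]>60: print(st[i],c[i]+[290,225])
for f in ("pics/scene0.png","pics/s7.raw.png"):
    h=cv2.cvtColor(cv2.imread(f),6); m=(h[205:245,175:215]<45).astype(np.uint8); n,l,st,c=cv2.connectedComponentsWithStats(m)
    for i in range(1,n):
        if st[i,4]>40: print(f,st[i],c[i]+[175,205])
E
```

```text
at 6.35 [ 431.  -237.6  309.8] 156.49 w 61.6 f [-0.5  0.5 -0.2]
[ 11  21  40  18 648] [320.2 254.8]
pics/scene0.png [  9  17  21   8 101] [194.1 225.4]
pics/s7.raw.png [11 20 20  8 89] [196.2 228.3]
```

```bash
python3 - <<'E'
from h import *
np.set_printoptions(precision=1,suppress=True,linewidth=250)
s1=dict(ee_pos=np.array([430.4,-245.5,328.6]),ee_rot=np.array([180,-.1,156.5]))
print("flange w1",plane("wrist",(413,131),24,s1),"top",plane("top",(363,313),24),"scene",plane("scene",(275,219),24))
a=plane("wrist",(383,131),24,s1);b=plane("wrist",(444,131),24,s1);print("dia",np.linalg.norm(a-b))
s2=dict(ee_pos=np.array([431,-237.6,309.8]),ee_rot=np.array([180,0,156.49]))
print("barrel now wrist@", [plane("wrist",(320.2,254.8),z,s2) for z in (110,130,150)])
e1,d1=ray("wrist",(320.2,254.8),s2);e2,d2=ray("scene",(196.2,228.3)); t=np.linalg.lstsq(np.c_[d1,-d2],e2-e1,rcond=None)[0]; print("now",e1+t[0]*d1,e2+t[1]*d2)
e1,d1=ray("wrist",(327,255),s1);e2,d2=ray("scene",(194.1,225.4)); t=np.linalg.lstsq(np.c_[d1,-d2],e2-e1,rcond=None)[0]; print("before",e1+t[0]*d1,e2+t[1]*d2)
E
```

```text
flange w1 [382.1 -78.2  24. ] top [382.  -76.2  24. ] scene [391.8 -71.5  24. ]
dia 88.7779850500133
barrel now wrist@ [array([ 473., -256.,  110.]), array([ 467.9, -253.8,  130. ]), array([ 462.7, -251.6,  150. ])]
now [ 465.4 -252.7  139.5] [ 465.2 -250.1  139.2]
before [ 468.7 -253.7  155.4] [ 468.4 -251.2  155.1]
```

```bash
python3 m.py 466,-252.5,200,156.5 466,-252.5,108,156.5
```

```text
at 6.45 [ 431.  -237.6  308.7] 156.49 w 69.4 f [0.3 0.7 0.2]
466,-252.5,200,156.5 -> [-0.0381, 0.0003, 0.1087] turn -0.0001 rows>= 2.3
466,-252.5,108,156.5 -> [-0.0, -0.0, 0.092] turn -0.0 rows>= 1.8
```

Emit:
apply_moves:
  deltas:
    - [-0.02,0,0.02,0,1]
    - [-0.038,0,0.06,0,1]
    - [-0.038,0,0.09,0,1]
    - [-0.038,0,0.109,0,1]
    - [-0.038,0,0.109,0,1]

```text
time_s: 6.95
ee_pos: [463.9, -251.6, 196.7]
ee_rot: [179.9, -0.5, 156.5]
force: [-1.1, -0.4, 0.5]
gripper_width: 90.8
gripper_force: 0.0
```

Emit:
apply_moves:
  deltas:
    - [0,0,0.03,0,1]
    - [0,0,0.06,0,1]
    - [0,0,0.092,0,1]
    - [0,0,0.092,0,-1]
    - [0,0,0.092,0,-1]

```text
time_s: 7.45
ee_pos: [466.4, -253.1, 110.0]
ee_rot: [-180.0, 0.0, 156.5]
force: [0.2, -0.2, -0.0]
gripper_width: 78.0
gripper_force: 0.0
```

Emit:
apply_moves:
  deltas:
    - [0,0,0,0,-1]
    - [0,0,0,0,-1]
    - [0,0,0,0,-1]
    - [0,0,0,0,-1]

```text
time_s: 7.85
ee_pos: [466.1, -253.0, 110.1]
ee_rot: [-180.0, 0.1, 156.5]
force: [0.3, 0.2, -0.3]
gripper_width: 46.3
gripper_force: 0.0
```

Emit:
apply_moves:
  deltas:
    - [0,0,0,0,-1]
    - [0,0,0,0,-1]
    - [0,0,0,0,-1]

```text
time_s: 8.15
ee_pos: [466.3, -252.1, 109.5]
ee_rot: [179.9, 0.0, 156.5]
force: [1.0, 4.4, 1.8]
gripper_width: 43.5
gripper_force: 15.0
```

Emit:
apply_moves:
  deltas:
    - [-0.002,0,-0.014,0,-1]
    - [-0.006,0,-0.029,0,-1]
    - [-0.012,0,-0.044,0,-1]
    - [-0.019,0,-0.058,0,-1]
    - [-0.028,0,-0.071,0,-1]

```text
time_s: 8.65
ee_pos: [493.1, -263.8, 178.8]
ee_rot: [179.9, 0.1, 156.5]
force: [8.9, 1.3, -12.9]
gripper_width: 43.7
gripper_force: 15.0
```

```bash
python3 - <<'E'
from h import *
x=cams.grab_frame("scene")[165:265,130:250]
w=cams.grab_frame("wrist")[180:330,220:430]
print(env.state()['ee_pos'],env.state()['force'],env.state()['gripper_width'])
cv2.imwrite("pics/s8.png",np.hstack([cv2.resize(x,(400,333),interpolation=2),cv2.resize(w,(400,333),interpolation=2)]))
E
```

```text
[ 494.59157669 -264.38051948  180.49163482] [ 7.38040954  2.33592112 -3.31164868] 43.823614147784824
```

View pics/s8.png

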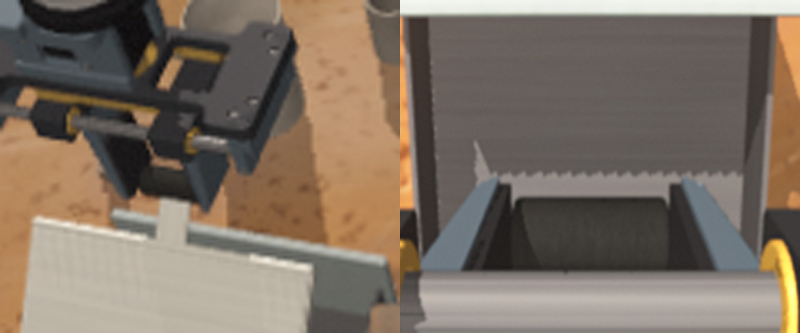

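Emit:
apply_moves:
  deltas:
    - [-0.01,0,-0.012,0,-1]
    - [-0.021,0,-0.0235,0,-1]
    - [-0.033,0,-0.033,0,-1]
    - [-0.046,0,-0.042,0,-1]
    - [-0.06,0,-0.049,0,-1]

```text
time_s: 9.25
ee_pos: [546.3, -289.0, 229.4]
ee_rot: [-179.9, -0.0, 156.5]
force: [-0.1, 0.3, 0.5]
gripper_width: 8.6
gripper_force: 0.0
```

Emit:
apply_moves:
  deltas:
    - [-0.0146,0,-0.006,0,-1]
    - [-0.03,0,-0.01,0,-1]
    - [-0.045,0,-0.012,0,-1]
    - [-0.061,0,-0.013,0,-1]
    - [-0.079,0,-0.012,0,-1]

```text
time_s: 9.75
ee_pos: [618.8, -320.6, 241.2]
ee_rot: [-179.9, -0.0, 156.5]
force: [0.3, -0.3, -0.3]
gripper_width: 0.6
gripper_force: 0.0
```

Emit:
apply_moves:
  deltas:
    - [-0.009,0,0.001,0,-1]
    - [-0.018,0,0.003,0,-1]
    - [-0.018,0,0.003,0,-1]
    - [-0.018,0,0.003,0,-1]

```text
time_s: 10.15
ee_pos: [634.8, -326.5, 237.9]
ee_rot: [-180.0, -0.1, 156.5]
force: [0.7, 0.4, 0.1]
gripper_width: 0.3
gripper_force: 0.0
```

Emit:
apply_moves:
  deltas:
    - [0,0,-0.04,0,-0.5]
    - [0,0,-0.08,0,1]
    - [0.04,0,-0.11,0,1]
    - [0.09,0,-0.11,0,1]
    - [0.14,0,-0.11,0,1]

```text
time_s: 10.65
ee_pos: [505.3, -270.1, 349.4]
ee_rot: [-180.0, 0.1, 156.5]
force: [-0.3, -0.4, 1.4]
gripper_width: 37.4
gripper_force: 0.0
```

Emit:
apply_moves:
  deltas:
    - [0.04,0,0,0,1]
    - [0.06,0,0,0,1]
    - [0.06,0,0,0,1]

```text
time_s: 10.95
ee_pos: [449.1, -245.5, 350.3]
ee_rot: [-180.0, 0.1, 156.5]
force: [0.7, 0.7, 0.5]
gripper_width: 61.1
gripper_force: 0.0
```

```bash
python3 m.py; cat > barrel.py <<'E'
from h import *
np.set_printoptions(precision=1,suppress=True,linewidth=250)
s=env.state();w=cams.grab_frame("wrist"); x=cams.grab_frame("scene"); cv2.imwrite("pics/wb.raw.png",w);cv2.imwrite("pics/sb.raw.png",x)
C=[]
for im,(r0,r1,c0,c1),th in ((w,(225,300,280,380),72),(x,(180,290,170,220),45)):
    m=(cv2.cvtColor(im,6)[r0:r1,c0:c1]<th).astype(np.uint8); n,l,st,c=cv2.connectedComponentsWithStats(m)
    for i in range(1,n):
        if st[i,4]>40: print(st[i]+[c0,r0,0,0,0],c[i]+[c0,r0])
    C.append(c[1+st[1:,4].argmax()]+[c0,r0])
e1,d1=ray("wrist",C[0],s);e2,d2=ray("scene",C[1]); t=np.linalg.lstsq(np.c_[d1,-d2],e2-e1,rcond=None)[0]; p=e1+t[0]*d1; print("barrel",p,e2+t[1]*d2)
E
python3 barrel.py
```

```text
at 10.95 [ 449.1 -245.5  350.3] 156.47 w 61.1 f [0.7 0.7 0.5]
[376 225   4  32  83] [377.7 238.7]
[376 262   4  38 109] [378.  279.5]
[299 278  43  18 717] [320.4 286.8]
[170 219  20   8 105] [180.  222.5]
barrel [ 505.4 -270.1  221.4] [ 505.1 -266.7  220.8]
```

```bash
python3 m.py 463,-250.5,190,156.5 600,-311,215
```

```text
at 11.05 [ 451.8 -246.8  349. ] 156.48 w 69.7 f [-0.5  0.5  0.3]
463,-250.5,190,156.5 -> [-0.0118, 0.001, 0.159] turn -0.0003 rows>= 3.2
600,-311,215 -> [-0.1498, -0.0009, -0.025] turn -0.0 rows>= 3.0
```

Emit:
apply_moves:
  deltas:
    - [-0.005,0,0.03,0,-1]
    - [-0.012,0,0.06,0,-1]
    - [-0.012,0,0.09,0,-1]
    - [-0.012,0,0.12,0,-1]
    - [-0.012,0,0.159,0,-1]

```text
time_s: 11.55
ee_pos: [464.8, -252.5, 188.2]
ee_rot: [-180.0, 0.1, 156.5]
force: [-0.3, -0.9, 0.6]
gripper_width: 35.6
gripper_force: 0.0
```

Emit:
apply_moves:
  deltas:
    - [0,0,0,0,-1]
    - [0,0,0,0,-1]
    - [0,0,0,0,-1]
    - [0,0,0,0,-1]
    - [-0.01,0,-0.0,0,-1]

```text
time_s: 12.05
ee_pos: [472.5, -255.8, 191.0]
ee_rot: [-180.0, 0.1, 156.5]
force: [0.1, -0.7, 0.0]
gripper_width: 0.4
gripper_force: 0.0
```

Emit:
apply_moves:
  deltas:
    - [-0.01,0,-0.002,0,-1]
    - [-0.02,0,-0.004,0,-1]
    - [-0.03,0,-0.006,0,-1]
    - [-0.04,0,-0.008,0,-1]
    - [-0.05,0,-0.01,0,-1]

```text
time_s: 12.55
ee_pos: [499.3, -267.5, 209.5]
ee_rot: [-180.0, -2.2, 156.5]
force: [-59.9, 27.2, 82.1]
gripper_width: 0.4
gripper_force: 37.3
```

Emit:
apply_moves:
  deltas:
    - [0.02,0,-0.005,0,-1]
    - [0.04,0,-0.01,0,-1]
    - [0.06,0,-0.01,0,-1]
    - [0.06,0,-0.01,0,-1]

```text
time_s: 12.95
ee_pos: [462.1, -251.2, 210.4]
ee_rot: [-180.0, 0.1, 156.5]
force: [0.3, 0.2, -0.2]
gripper_width: 0.7
gripper_force: 0.0
```

```bash
python3 m.py; python3 - <<'E'
from h import *
x=cams.grab_frame("scene")[155:275,130:250];w=cams.grab_frame("wrist")[160:400,160:480]
cv2.imwrite("pics/s9.png",np.hstack([cv2.resize(x,(340,340),interpolation=2),cv2.resize(w,(453,340),interpolation=2)]))
E
```

```text
at 12.95 [ 462.1 -251.2  210.4] 156.48 w 0.7 f [ 0.3  0.2 -0.2]
```

View pics/s9.png

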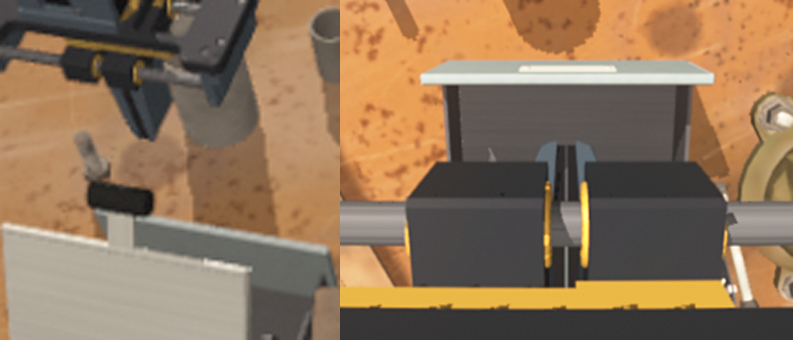

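Emit:
apply_moves:
  deltas:
    - [0.005,0,0.02,0,-1]
    - [0.005,0,0.04,0,-1]
    - [-0.01,0,0.04,0,-1]
    - [-0.03,0,0.04,0,-1]
    - [-0.045,0,0.04,0,-1]

```text
time_s: 13.55
ee_pos: [504.6, -269.7, 168.9]
ee_rot: [-180.0, -0.2, 156.5]
force: [-9.7, 4.5, 7.4]
gripper_width: 0.3
gripper_force: 5.3
```

Emit:
apply_moves:
  deltas:
    - [-0.008,0,-0.002,0,-1]
    - [-0.016,0,-0.004,0,-1]

```text
time_s: 13.75
ee_pos: [518.2, -275.6, 173.1]
ee_rot: [-180.0, -0.3, 156.5]
force: [-7.3, 2.3, 6.3]
gripper_width: 0.6
gripper_force: 3.7
```

Emit:
apply_moves:
  deltas:
    - [-0.01,0,-0.003,0,-1]
    - [-0.02,0,-0.006,0,-1]
    - [-0.03,0,-0.009,0,-1]
    - [-0.04,0,-0.012,0,-1]

```text
time_s: 14.15
ee_pos: [555.9, -292.0, 184.9]
ee_rot: [180.0, -0.2, 156.5]
force: [-3.5, 2.3, -1.1]
gripper_width: 0.6
gripper_force: 1.7
```

Emit:
apply_moves:
  deltas:
    - [-0.01,0,-0.003,0,-1]
    - [-0.02,0,-0.005,0,-1]
    - [-0.03,0,-0.007,0,-1]
    - [-0.038,0,-0.009,0,-1]

```text
time_s: 14.55
ee_pos: [590.7, -307.0, 192.8]
ee_rot: [180.0, -0.2, 156.5]
force: [-3.6, 1.1, -3.2]
gripper_width: 0.9
gripper_force: 1.7
```

Emit:
apply_moves:
  deltas:
    - [-0.008,0,-0.001,0,-1]
    - [-0.016,0,-0.002,0,-1]
    - [-0.016,0,-0.002,0,-1]

```text
time_s: 14.85
ee_pos: [606.7, -314.1, 196.1]
ee_rot: [-180.0, 0.1, 156.5]
force: [0.8, -0.3, -0.5]
gripper_width: 0.6
gripper_force: 0.1
```

Emit:
apply_moves:
  deltas:
    - [0.03,0,0,0,0]
    - [0.07,0,-0.02,0,0.3]
    - [0.11,0,-0.06,0,0.3]
    - [0.15,0,-0.1,0,0.3]
    - [0.18,0,-0.14,0,0.3]

```text
time_s: 15.35
ee_pos: [446.8, -244.5, 328.4]
ee_rot: [-180.0, 0.2, 156.5]
force: [0.2, -0.8, 0.7]
gripper_width: 37.5
gripper_force: 0.0
```

```bash
python3 m.py; python3 - <<'E'
from h import *
np.set_printoptions(precision=1,suppress=True,linewidth=250)
x=cams.grab_frame("scene"); cv2.imwrite("pics/s10.raw.png",x)
m=(cv2.cvtColor(x,6)[140:300,130:240]<45).astype(np.uint8); n,l,st,c=cv2.connectedComponentsWithStats(m)
for i in range(1,n):
    if st[i,4]>50: print(st[i]+[130,140,0,0,0],c[i]+[130,140])
u=np.array([.917,-.399]);H=np.array([597,-313.5])
for th in (80,90,100,110):
    t=np.radians(th); print(th,proj("scene",[*(H-150*np.cos(t)*u),118+150*np.sin(t)]))
E
```

```text
at 15.35 [ 446.8 -244.5  328.4] 156.49 w 37.5 f [ 0.2 -0.8  0.7]
[152 140  14  15 126] [158.4 145.1]
[133 268  26  10 168] [146.8 272.3]
80 [[155.6 241. ]]
90 [[149.8 252. ]]
100 [[144.5 264.7]]
110 [[140.2 278.6]]
```

```bash
python3 m.py 400,-60,350,156.5 430,130,350,156.5 500,200,340,156.5
```

```text
at 15.4 [ 445.4 -244.2  336.8] 156.47 w 41.8 f [-1.9  0.2  3.8]
400,-60,350,156.5 -> [0.1151, 0.1508, -0.0132] turn -0.0004 rows>= 3.8
430,130,350,156.5 -> [0.0483, 0.1862, 0.0] turn -0.0 rows>= 3.8
500,200,340,156.5 -> [-0.0363, 0.0921, 0.01] turn -0.0 rows>= 2.0
```

Emit:
apply_moves:
  deltas:
    - [0.03,0.038,-0.004,0,1]
    - [0.06,0.076,-0.008,0,1]
    - [0.09,0.114,-0.013,0,1]
    - [0.115,0.151,-0.013,0,1]
    - [0.115,0.151,-0.013,0,1]

```text
time_s: 15.9
ee_pos: [402.4, -56.6, 341.0]
ee_rot: [179.8, 0.3, 156.9]
force: [0.6, -0.9, 0.7]
gripper_width: 81.6
gripper_force: 0.0
```

Emit:
apply_moves:
  deltas:
    - [0.012,0.045,0,0,1]
    - [0.024,0.09,0,0,1]
    - [0.036,0.135,0,0,1]
    - [0.048,0.186,0,0,1]
    - [0.048,0.186,0,0,1]

```text
time_s: 16.4
ee_pos: [434.4, 133.7, 339.1]
ee_rot: [179.8, 0.1, 156.8]
force: [-0.4, -0.5, -0.5]
gripper_width: 91.0
gripper_force: 0.0
```

Emit:
apply_moves:
  deltas:
    - [-0.018,0.045,0.005,0,1]
    - [-0.036,0.092,0.01,0,1]
    - [-0.036,0.092,0.01,0,1]
    - [-0.036,0.092,0.01,0,1]

```text
time_s: 16.8
ee_pos: [503.4, 198.6, 328.3]
ee_rot: [-179.9, 0.0, 156.5]
force: [-0.2, 0.0, 0.3]
gripper_width: 91.6
gripper_force: 0.0
```

```bash
python3 m.py; python3 - <<'E'
from h import *
w=cams.grab_frame("wrist");cv2.imwrite("pics/w11.png",w)
t=cams.grab_frame("top");cv2.imwrite("pics/t11.raw.png",t)
E
```

```text
at 16.8 [503.4 198.6 328.3] 156.48 w 91.6 f [-0.2  0.   0.3]
```

View pics/w11.png

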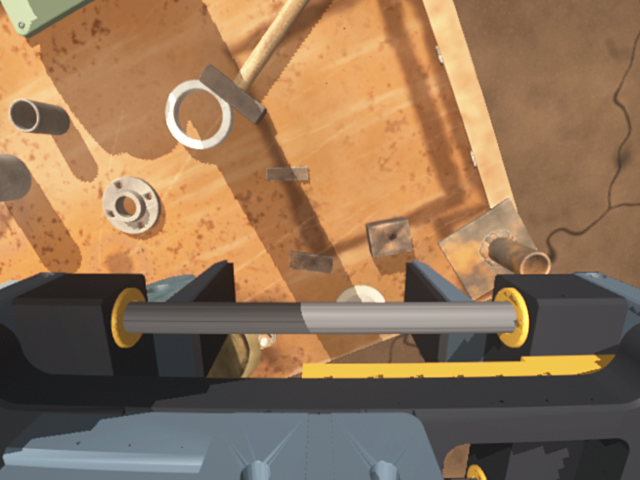

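```bash
cat > seg.py <<'E'
from h import *
np.set_printoptions(precision=1,suppress=True,linewidth=250)
def seg(cam,im,win,z,s=None,name="",dump=True):
    c0,r0,c1,r1=win; h=cv2.cvtColor(im[r0:r1,c0:c1],cv2.COLOR_BGR2HSV).astype(int)
    b=im[r0:r1,c0:c1].astype(int); d=b[:,:,2]-b[:,:,0]
    m=(d<45).astype(np.uint8)
    m=cv2.morphologyEx(m,cv2.MORPH_OPEN,np.ones((3,3)))
    cs,_=cv2.findContours(m,cv2.RETR_EXTERNAL,cv2.CHAIN_APPROX_NONE)
    for c in cs:
        if cv2.contourArea(c)<60: continue
        c=c.reshape(-1,2)+[c0,r0]
        W=np.array([plane(cam,p,z,s)[:2] for p in c],np.float32)
        (x,y),(a,bb),an=cv2.minAreaRect(W)
        if a<bb: a,bb,an=bb,a,an+90
        print(name,"px",c.mean(0),"world",(round(x,1),round(y,1)),"size %.1f x %.1f"%(a,bb),"long-axis deg %.1f"%((an+90)%180-90))
E
python3 - <<'E'
from seg import *
s=dict(ee_pos=np.array([503.4,198.6,328.3]),ee_rot=np.array([180,0,156.48]))
w=cv2.imread("pics/w11.png")
b=w.astype(int)
print((b[:,:,2]-b[:,:,0])[174,255:320:3]); print((b[:,:,2]-b[:,:,0])[262,280:345:3])
seg("wrist",w,(255,158,320,190),5,s,"c2"); seg("wrist",w,(280,245,345,274),5,s,"c1"); seg("wrist",w,(360,212,420,262),36,s,"blk")
t=cv2.imread("pics/t11.raw.png")
seg("top",t,(235,270,275,302),5,None,"c2t"); seg("top",t,(245,205,292,245),5,None,"c1t")
E
```

```text
[ 89 100  97  97  51  47  49  46  44  43  43  39  35  49  59  65  67  62 108 129 127 129]
[106 105 107  67  73  49  49  44  46  38  32  27  34  44  44  39  35  33  91  92  91 115]
c2 px [286.1 174.6] world (437.4, 169.9) size 24.8 x 16.6 long-axis deg 66.4
c1 px [316.  261.7] world (585.4, 153.0) size 55.1 x 29.1 long-axis deg 61.1
c2t px [256.2 285.3] world (441.0, 169.2) size 67.0 x 51.8 long-axis deg 36.5
c1t px [261.1 230.6] world (573.3, 157.0) size 89.3 x 73.4 long-axis deg -88.8
```

```bash
sed -i 's/d<45/d<TH/; s/^def seg/TH=70\ndef seg/' seg.py; python3 - <<'E'
from seg import *
s=dict(ee_pos=np.array([503.4,198.6,328.3]),ee_rot=np.array([180,0,156.48]))
w=cv2.imread("pics/w11.png")
seg("wrist",w,(255,158,320,190),5,s,"c2"); seg("wrist",w,(280,245,345,274),5,s,"c1"); seg("wrist",w,(360,212,420,262),36,s,"blk")
b=w.astype(int); print((b[:,:,2]-b[:,:,0])[238,360:424:3]); print((b[:,:,2]-b[:,:,0])[212:262:3,390])
E
```

```text
c2 px [286.2 173.5] world (438.7, 170.0) size 64.6 x 40.9 long-axis deg 46.9
c1 px [311.2 259.1] world (576.4, 152.4) size 73.3 x 47.0 long-axis deg 60.2
blk px [390.3 236.2] world (585.0, 275.8) size 64.6 x 55.3 long-axis deg 77.4
[ 91  89  86  38  60  62  49  49  58  56  27  28  48  49  55  62  79  92 126 121 121 125]
[125 127  96  38  62  57  56  54  36  36  86 104 102  68  60  91  93]
```

```bash
python3 - <<'E'
from seg import *
s=dict(ee_pos=np.array([503.4,198.6,328.3]),ee_rot=np.array([180,0,156.48]))
for p in [(288,174.5),(267,174.5),(309,174.5),(288,168.5),(288,180.5),(312,262),(291,260),(331,266)]: print(p,plane("wrist",p,5,s))
for p in [(390,238)]: print(plane("wrist",p,36,s))
E
python3 m.py 440,171,120,66.5 440,171,40
```

```text
(288, 174.5) [440.1 172.2   5. ]
(267, 174.5) [427.1 142.6   5. ]
(309, 174.5) [453.  201.8   5. ]
(288, 168.5) [431.9 176.    5. ]
(288, 180.5) [448.3 168.4   5. ]
(312, 262) [583.1 149.4   5. ]
(291, 260) [566.3 119.3   5. ]
(331, 266) [601.8 175.2   5. ]
[587.2 277.3  36. ]
at 16.9 [502.3 197.9 329.7] 156.42 w 91.4 f [ 0.1  0.  -0.7]
440,171,120,66.5 -> [0.0464, -0.0496, 0.2097] turn 1.5694 rows>= 10.5
440,171,40 -> [0.0, -0.0, 0.08] turn -0.0 rows>= 1.6
```

Emit:
apply_moves:
  deltas:
    - [0.01,-0.01,0.02,0.15,1]
    - [0.02,-0.02,0.05,0.3,1]
    - [0.03,-0.03,0.08,0.45,1]
    - [0.04,-0.04,0.1,0.6,1]
    - [0.046,-0.05,0.1,0.74,1]

```text
time_s: 17.4
ee_pos: [437.0, 169.6, 227.3]
ee_rot: [-179.8, 0.0, 113.7]
force: [0.5, 0.2, 0.1]
gripper_width: 91.2
gripper_force: 0.0
```

Emit:
apply_moves:
  deltas:
    - [0,0,0.03,0.145,1]
    - [0,0,0.06,0.29,1]
    - [0,0,0.08,0.43,1]
    - [0,0,0.1,0.57,1]
    - [0,0,0.11,0.71,1]

```text
time_s: 17.9
ee_pos: [439.0, 170.2, 118.8]
ee_rot: [180.0, 0.0, 73.0]
force: [0.4, 0.9, -0.1]
gripper_width: 91.1
gripper_force: 0.0
```

```bash
python3 m.py 440,172,120,66.5; python3 - <<'E'
from seg import *
import seg as S
s=env.state(); w=cams.grab_frame("wrist");cv2.imwrite("pics/w12.raw.png",w)
P=proj("wrist",[[440,172,5],[427,142.6,5],[453,201.8,5]],s); print(P)
c=P[0].astype(int); b=w.astype(int); d=b[:,:,2]-b[:,:,0]
print(d[max(c[1],0)-60:c[1]+60:4, c[0]-60:c[0]+60:5] if 0<c[1]<480 else "out")
E
```

```text
at 17.9 [439.  170.2 118.8] 73.0 w 91.1 f [ 0.4  0.9 -0.1]
440,172,120,66.5 -> [0.0021, 0.0004, -0.0012] turn 0.1135 rows>= 0.8
[[319.9 229.9]
 [316.  261.7]
 [323.9 196.3]]
[[125 124 126 124 126 133 133 131 133 134 134 132 130 128 130 129 129 134 134 133 130 129 128 131]
 [124 127 126 125 125 131 133 134 133 135 132 132 129 127 128 131 129 133 134 130 131 129 129 129]
 [124 126 128 126 125 129 135 133 134 133 135 133 133 129 129 127 129 135 132 130 130 130 130 130]
 [121 127 127 126 125 127 130 132 134 135 135 133 133 131 128 127 129 134 136 131 128 128 127 129]
 [120 127 125 125 126 128 126 134 134 132 133 133 133 132 128 126 126 128 133 130 129 128 125 127]
 [126 127 125 126 127 129 128 130 134 134 134 133 133 131 127 126 129 129 129 129 130 124 129 123]
 [125 127 125 124 126 129 130 128 135 134 133 134 133 132 129 128 130 132 130 128 128 126 120 118]
 [123 125 127 124 126 128 130 130 130 133 135  93 114  94  98 106 125 132 129 128 127 126 121 116]
 [125 126 126 125 124 126 130 129 132 132 120  66  64  69  59  97 134 133 129 124 125 118 101  73]
 [124 125 128 125 123 123 128 133 1
[... 1344 characters left out ...]
7 106]
 [ 85  86  88  90  98 101 100  97  96 101  46  48  50  41 107 107 108 110 107 108 108 106 106 106]
 [ 98  94  96  98  99 100 100  99  96  98 105 102 104  97 108 108 108 107 109 109 108 105 106 106]
 [ 96  99  97  97  97  99 101  98  96  98 104 103 103 106 107 107 109 107 108 109 107 105 103 108]
 [ 96  99  98  96  96  99 101 101  97  97  98 107 100 107 105 108 110 102 106 104 109 110 108 110]
 [ 95  98  98  97  98 100  99 100  96  97  94  95 102  97 104 108 109 105  98  95 107 108 108  95]
 [ 96  97  98  99  98 100 102 102  97  94  95  99 105 106 108 105 105 107  95 100 108 108 107 105]
 [ 98  97 100  97  96  98 101 100  97  95  95 102 105 106 106 108 106 107 103 106 108 108 107 103]]
```

Emit:
apply_moves:
  deltas:
    - [0.002,0.001,0.03,0.06,1]
    - [0.002,0.001,0.06,0.06,1]
    - [0.002,0.001,0.085,0.06,1]
    - [0.002,0.001,0.1,0.06,1]
    - [0.002,0.001,0.105,0.06,1]

```text
time_s: 18.45
ee_pos: [441.0, 172.3, 14.0]
ee_rot: [-180.0, 0.0, 70.0]
force: [0.2, -0.0, -0.1]
gripper_width: 91.7
gripper_force: 0.0
```

Emit:
apply_moves:
  deltas:
    - [0,0,0.003,0,1]
    - [0,0,0.006,0,1]
    - [0,0,0.009,0,1]
    - [0,0,0.011,0,1]
    - [0,0,0.011,0,1]

```text
time_s: 18.95
ee_pos: [441.5, 173.4, 3.1]
ee_rot: [180.0, 0.0, 70.0]
force: [-0.4, 0.2, 0.4]
gripper_width: 91.3
gripper_force: 0.0
```

Emit:
apply_moves:
  deltas:
    - [0,0,0.001,0,-1]
    - [0,0,0.001,0,-1]
    - [0,0,0.001,0,-1]
    - [0,0,0.001,0,-1]
    - [0,0,0.001,0,-1]
  grip_force: 30

```text
time_s: 19.45
ee_pos: [441.6, 173.4, 2.1]
ee_rot: [180.0, 0.0, 70.0]
force: [-0.3, 0.7, 1.1]
gripper_width: 54.1
gripper_force: 0.0
```

Emit:
apply_moves:
  deltas:
    - [0,0,0,0,-1]
    - [0,0,0,0,-1]
    - [0,0,0,0,-1]
    - [0,0,0,0,-1]
    - [0,0,0,0,-1]

```text
time_s: 19.95
ee_pos: [441.5, 173.4, 2.0]
ee_rot: [180.0, 0.0, 70.0]
force: [0.2, 0.6, -0.5]
gripper_width: 14.1
gripper_force: 0.0
```

Emit:
apply_moves:
  deltas:
    - [0,0,0,0,1]
    - [0,0,0,0,1]
    - [0,0,0,0,1]
    - [0,0,0,0,1]
    - [0,0,0,0,1]

```text
time_s: 20.45
ee_pos: [441.6, 173.4, 2.1]
ee_rot: [180.0, 0.0, 70.0]
force: [0.4, 0.2, -0.5]
gripper_width: 51.1
gripper_force: 0.0
```

Emit:
apply_moves:
  deltas:
    - [0,0,0,0,0.2]
    - [0,0,0.002,0,0.2]
    - [0,0,0.004,0,0.2]
    - [0,0,0.006,0,0.2]
    - [0,0,0.007,0,0.2]

```text
time_s: 20.95
ee_pos: [441.3, 173.3, -5.3]
ee_rot: [-180.0, 0.0, 70.0]
force: [-0.5, 0.4, -0.0]
gripper_width: 54.9
gripper_force: 0.0
```

Emit:
apply_moves:
  deltas:
    - [0,0,0.002,0,0.2]
    - [0,0,0.003,0,0.2]
    - [0,0,0.004,0,0.2]

```text
time_s: 21.25
ee_pos: [441.6, 173.4, -9.1]
ee_rot: [180.0, 0.0, 70.0]
force: [-0.0, -0.6, -0.3]
gripper_width: 54.9
gripper_force: 0.0
```

Emit:
apply_moves:
  deltas:
    - [0,0,0.002,0,0.2]
    - [0,0,0.004,0,0.2]
    - [0,0,0.005,0,0.2]
    - [0,0,0.006,0,0.2]

```text
time_s: 21.65
ee_pos: [441.5, 173.3, -15.1]
ee_rot: [-180.0, 0.0, 70.0]
force: [0.6, -0.4, -0.2]
gripper_width: 54.7
gripper_force: 0.0
```

Emit:
apply_moves:
  deltas:
    - [0,0,0.002,0,0.2]
    - [0,0,0.003,0,0.2]
    - [0,0,0.004,0,0.2]

```text
time_s: 21.95
ee_pos: [441.5, 173.3, -19.1]
ee_rot: [-180.0, 0.0, 70.0]
force: [-0.6, 0.1, -0.1]
gripper_width: 54.4
gripper_force: 0.0
```

```bash
python3 -c "
from h import *
print(env.grip_depth)"
```

```text
18.8
```

Emit:
apply_moves:
  deltas:
    - [0,0,0.001,0,0.2]
    - [0,0,0.002,0,0.2]
    - [0,0,0.003,0,0.2]

```text
time_s: 22.25
ee_pos: [441.6, 173.4, -22.0]
ee_rot: [180.0, 0.0, 70.0]
force: [-0.4, -0.0, 0.1]
gripper_width: 54.6
gripper_force: 0.0
```

Emit:
apply_moves:
  deltas:
    - [0,0,0.001,0,0.2]
    - [0,0,0.002,0,0.2]
    - [0,0,0.003,0,0.2]

```text
time_s: 22.55
ee_pos: [441.6, 173.4, -25.1]
ee_rot: [180.0, 0.0, 70.0]
force: [0.6, 0.2, -0.1]
gripper_width: 55.0
gripper_force: 0.0
```

Emit:
apply_moves:
  deltas:
    - [0,0,0.001,0,0.2]
    - [0,0,0.002,0,0.2]
    - [0,0,0.003,0,0.2]

```text
time_s: 22.85
ee_pos: [441.5, 173.3, -28.1]
ee_rot: [180.0, 0.0, 70.0]
force: [-0.9, -0.3, -1.0]
gripper_width: 54.3
gripper_force: 0.0
```

Emit:
apply_moves:
  deltas:
    - [0,0,0.001,0,0.2]
    - [0,0,0.002,0,0.2]
    - [0,0,0.002,0,0.2]

```text
time_s: 23.15
ee_pos: [441.4, 173.3, -30.1]
ee_rot: [-180.0, 0.0, 70.0]
force: [0.4, -1.3, -0.6]
gripper_width: 54.6
gripper_force: 0.0
```

Emit:
apply_moves:
  deltas:
    - [0,0,0.001,0,0.2]
    - [0,0,0.002,0,0.2]

```text
time_s: 23.35
ee_pos: [441.6, 173.3, -32.0]
ee_rot: [180.0, -0.0, 70.0]
force: [-0.0, 0.5, -0.1]
gripper_width: 55.1
gripper_force: 0.0
```

Emit:
apply_moves:
  deltas:
    - [0,0,0.001,0,0.2]
    - [0,0,0.002,0,0.2]

```text
time_s: 23.55
ee_pos: [441.5, 173.3, -34.1]
ee_rot: [180.0, 0.0, 70.0]
force: [-0.0, -0.8, -0.5]
gripper_width: 54.3
gripper_force: 0.0
```

Emit:
apply_moves:
  deltas:
    - [0,0,0.001,0,0.2]
    - [0,0,0.002,0,0.2]

```text
time_s: 23.75
ee_pos: [441.6, 173.4, -34.5]
ee_rot: [180.0, 0.0, 70.0]
force: [-4.8, -1.4, 25.9]
gripper_width: 54.6
gripper_force: 12.9
```

Emit:
apply_moves:
  deltas:
    - [0,0,-0.003,0,-1]
    - [0,0,-0.003,0,-1]
    - [0,0,-0.003,0,-1]
    - [0,0,-0.003,0,-1]
    - [0,0,-0.003,0,-1]
  grip_force: 30

```text
time_s: 24.25
ee_pos: [441.2, 173.2, -33.3]
ee_rot: [-180.0, 0.0, 70.0]
force: [-0.5, 0.2, -0.7]
gripper_width: 19.4
gripper_force: 30.0
```

Emit:
apply_moves:
  deltas:
    - [0,0,0,0,-1]
    - [0,0,0,0,-1]
    - [0,0,-0.01,0,-1]
    - [0,0,-0.02,0,-1]

```text
time_s: 24.65
ee_pos: [441.4, 173.3, -12.4]
ee_rot: [-180.0, 0.0, 70.0]
force: [0.3, -0.3, -0.4]
gripper_width: 19.4
gripper_force: 30.0
```

```bash
python3 m.py 420,130,280,100 400,-60,315,130 507,-260,200,156.5 507,-260,35
```

```text
at 24.65 [441.4 173.3 -12.4] 69.98 w 19.4 f [ 0.3 -0.3 -0.4]
420,130,280,100 -> [-0.048, -0.0053, -0.2924] turn -0.524 rows>= 5.9
400,-60,315,130 -> [-0.1836, -0.0527, -0.035] turn -0.5236 rows>= 3.9
507,-260,200,156.5 -> [-0.222, -0.0466, 0.115] turn -0.4625 rows>= 5.1
507,-260,35 -> [-0.0, -0.0, 0.165] turn -0.0 rows>= 3.3
```

Emit:
apply_moves:
  deltas:
    - [0,0,-0.045,0,-1]
    - [0,0,-0.09,-0.13,-1]
    - [-0.02,-0.002,-0.135,-0.26,-1]
    - [-0.03,-0.004,-0.18,-0.39,-1]
    - [-0.048,-0.005,-0.22,-0.524,-1]

```text
time_s: 25.15
ee_pos: [420.3, 130.0, 210.5]
ee_rot: [179.8, -0.0, 100.4]
force: [1.1, -0.5, -0.7]
gripper_width: 19.5
gripper_force: 30.0
```

Emit:
apply_moves:
  deltas:
    - [0,0,-0.045,0,-1]
    - [-0.03,-0.01,-0.075,-0.13,-1]
    - [-0.07,-0.02,-0.1,-0.26,-1]
    - [-0.11,-0.035,-0.107,-0.39,-1]
    - [-0.155,-0.045,-0.107,-0.524,-1]

```text
time_s: 25.65
ee_pos: [403.4, -23.5, 316.8]
ee_rot: [179.8, 0.2, 129.0]
force: [0.9, -0.6, -0.5]
gripper_width: 19.8
gripper_force: 30.0
```

```bash
python3 m.py  400,-100,315,140 507,-260,250,156.5
```

```text
at 25.65 [403.4 -23.5 316.8] 128.99 w 19.8 f [ 0.9 -0.6 -0.5]
400,-100,315,140 -> [-0.0573, -0.0508, 0.0018] turn -0.1922 rows>= 1.5
507,-260,250,156.5 -> [-0.1848, -0.0538, 0.065] turn -0.288 rows>= 4.1
```

Emit:
apply_moves:
  deltas:
    - [-0.03,-0.026,0,-0.1,-1]
    - [-0.057,-0.051,0.002,-0.192,-1]

```text
time_s: 25.85
ee_pos: [399.0, -100.3, 313.4]
ee_rot: [179.9, 0.1, 139.8]
force: [0.7, 0.2, -1.7]
gripper_width: 19.5
gripper_force: 30.0
```

Emit:
apply_moves:
  deltas:
    - [-0.045,-0.013,0,-0.1,-1]
    - [-0.09,-0.026,0.01,-0.2,-1]
    - [-0.13,-0.04,0.03,-0.288,-1]
    - [-0.17,-0.05,0.05,-0.288,-1]
    - [-0.185,-0.054,0.065,-0.288,-1]

```text
time_s: 26.35
ee_pos: [506.5, -262.3, 245.8]
ee_rot: [-180.0, -0.0, 156.0]
force: [0.2, -0.3, -0.4]
gripper_width: 19.8
gripper_force: 30.0
```

```bash
python3 m.py 507,-260,35,156.5; python3 - <<'E'
from h import *
np.set_printoptions(linewidth=250)
s=env.state();w=cams.grab_frame("wrist");cv2.imwrite("pics/w13.raw.png",w);g=cv2.cvtColor(w,6)
print(g[200:270:2,240]); print(g[200:270:2,400])
# chest-frame points to check: panel outer top edge, at h=166
import numpy as np
u=np.array([.917,-.399]);v=np.array([.399,.917]);H=np.array([598,-311])
for h,y,z in [(166,-103,87),(166,103,87),(158,-93,55),(158,93,55)]: print(h,y,z,proj("wrist",[*(H-h*u+y*v),z],s))
E
```

```text
at 26.35 [ 506.5 -262.3  245.8] 156.02 w 19.8 f [ 0.2 -0.3 -0.4]
507,-260,35,156.5 -> [0.0005, 0.0023, 0.2108] turn -0.0084 rows>= 4.2
[51 53 55 53 52 53 53 53 53 53 54 53 52 53 51 52 53 52 53 50 51 52 50 51 50 50 50 50 49 47 50 48 54 59 62]
[118 117 118 116 116 115 116 116 115 113 112 110 112 113 114 112 109 113 119 116 111 111 110 109 111 112 108 108 105 106 107 106 150 185 183]
166 -103 87 [[214.90576797 167.13305551]]
166 103 87 [[409.9538962 165.3934634]]
158 -93 55 [[232.39115367 173.5765567 ]]
158 93 55 [[393.76910153 172.15973198]]
```

```bash
python3 - <<'E'
from h import *
np.set_printoptions(linewidth=250,precision=1,suppress=True)
s=env.state();w=cv2.imread("pics/w13.raw.png");g=cv2.cvtColor(w,6).astype(int)
for c in (230,260,360,385): print(c,g[150:185,c])
print("row160",[ (c,g[163,c]) for c in range(200,236,2)],[ (c,g[163,c]) for c in range(392,430,2)])
print(g[166:300:4,300])
for p,z in [((312,165),87),((312,265),100)]: 
    P=plane("wrist",p,z,s); print(P, "h",(598-P[0])*.917-(-311-P[1])*-.399*-1 if 0 else np.dot([598-P[0],-311-P[1]],[.917,-.399]))
E
```

```text
230 [177 181 183 182 180 181 184 184 184 184 183 183 184 184 182 180 198 231 243 242 239 237 233 203 158 155 159 159 159 162 165 161 158 157 148]
260 [180 180 181 182 182 175 167 166 171 176 179 179 177 178 179 188 217 241 242 239 237 235 227 179 118  95  98 100  97  98  98  98  98  99  97]
360 [178 176 176 174 176 178 179 179 179 179 177 175 173 161 161 204 238 240 237 236 235 226 182 120  93  94  96  94  94  93  94  96  95  92  90]
385 [141 141 140 139 139 140 140 143 142 146 149 153 157 164 177 209 241 240 236 234 234 225 172 107  90  95  94  92  91  93  93  95  95  94  90]
row160 [(200, np.int64(185)), (202, np.int64(185)), (204, np.int64(187)), (206, np.int64(188)), (208, np.int64(188)), (210, np.int64(184)), (212, np.int64(185)), (214, np.int64(184)), (216, np.int64(181)), (218, np.int64(182)), (220, np.int64(184)), (222, np.int64(184)), (224, np.int64(184)), (226, np.int64(184)), (228, np.int64(183)), (230, np.int64(184)), (232, np.int64(182)), (234, np.int64(182))] [(392, np.int64(172)), (394, np.int64(178)), (396, np.int64(184)), (398, np.int64(182)), (400, np.int64(178)), (402, np.int64(175)), (404, np.int64(173)), (406, np.int64(173)), (408, np.int64(174)), (410, np.int64(173)), (412, np.int64(165)), (414, np.int64(154)), (416, np.int64(151)), (418, np.int64(173)), (420, np.int64(176)), (422, np.int64(172)), (424, np.int64(151)), (426, np.int64(156)), (428, np.int64(175))]
[243 235 100  97  96  95  97  94  95  95  96  95  92  94  94  92  93  91 147 192 183 162 171 159 137 102  66  61  59  63  61  50  48  49]
[ 443.6 -244.2   87. ] h 168.22687888719864
[ 539.5 -287.1  100. ] h 63.16409148856
```

Emit:
apply_moves:
  deltas:
    - [0.001,0.002,0.045,-0.008,-1]
    - [0.001,0.002,0.09,-0.008,-1]
    - [0.001,0.002,0.13,-0.008,-1]
    - [0.001,0.002,0.17,-0.008,-1]
    - [0.001,0.002,0.2,-0.008,-1]

```text
time_s: 26.9
ee_pos: [504.3, -255.9, 46.1]
ee_rot: [180.0, -0.1, 156.6]
force: [0.9, -0.7, -0.1]
gripper_width: 19.7
gripper_force: 30.0
```

Emit:
apply_moves:
  deltas:
    - [0,0,0.015,0,-1]
    - [0,0,0.03,0,-1]
    - [0,0,0.04,0,-1]
    - [0,0,0.05,0,-1]
    - [0,0,0.055,0,-1]

```text
time_s: 27.4
ee_pos: [505.4, -257.0, -8.1]
ee_rot: [180.0, 0.0, 156.6]
force: [-0.8, -0.4, -0.5]
gripper_width: 19.5
gripper_force: 30.0
```

Clear; release, opening modestly, and rise.

Emit:
apply_moves:
  deltas:
    - [0,0,0.003,0,-0.3]
    - [0,0,0.003,0,-0.3]
    - [0,0,0.003,0,-0.3]
    - [0,0,-0.03,0,-0.3]
    - [0,0,-0.07,0,0]

```text
time_s: 27.9
ee_pos: [504.3, -256.8, 61.7]
ee_rot: [180.0, -0.2, 156.6]
force: [0.2, -0.7, -0.5]
gripper_width: 37.3
gripper_force: 0.0
```

Emit:
apply_moves:
  deltas:
    - [0,0,-0.045,0,0.6]
    - [0,0,-0.09,0,1]
    - [0,0,-0.14,0,1]
    - [0,0,-0.18,0,1]
    - [0,0,-0.22,0,1]

```text
time_s: 28.4
ee_pos: [505.4, -257.3, 284.9]
ee_rot: [-180.0, 0.1, 156.6]
force: [0.9, -0.3, -0.6]
gripper_width: 77.0
gripper_force: 0.0
```

```bash
python3 m.py 420,-100,320,140 430,130,315,110; python3 - <<'E'
from h import *
s=env.state();w=cams.grab_frame("wrist");t=cams.grab_frame("top");cv2.imwrite("pics/w14.raw.png",w);cv2.imwrite("pics/t14.raw.png",t)
E
```

```text
at 28.4 [ 505.4 -257.3  284.9] 156.6 w 77.0 f [ 0.9 -0.3 -0.6]
420,-100,320,140 -> [0.1408, 0.1105, -0.0351] turn 0.2897 rows>= 3.6
430,130,315,110 -> [0.1402, 0.1826, 0.005] turn 0.5236 rows>= 4.6
```

Emit:
apply_moves:
  deltas:
    - [0.04,0.03,-0.02,0.1,1]
    - [0.08,0.06,-0.035,0.2,1]
    - [0.12,0.09,-0.035,0.29,1]
    - [0.141,0.11,-0.035,0.29,1]

```text
time_s: 28.9
ee_pos: [417.8, -98.5, 317.4]
ee_rot: [180.0, 0.0, 139.9]
force: [1.0, 0.6, -0.9]
gripper_width: 91.3
gripper_force: 0.0
```

Emit:
apply_moves:
  deltas:
    - [0.03,0.037,0,0.1,1]
    - [0.06,0.075,0,0.22,1]
    - [0.09,0.11,0,0.34,1]
    - [0.12,0.15,0.005,0.45,1]
    - [0.14,0.183,0.005,0.524,1]

```text
time_s: 29.4
ee_pos: [429.2, 131.3, 311.5]
ee_rot: [-180.0, 0.0, 109.7]
force: [1.0, -0.3, 0.4]
gripper_width: 91.7
gripper_force: 0.0
```

```bash
python3 m.py 583,149,160,60; python3 - <<'E'
from h import *
np.set_printoptions(linewidth=250,precision=1,suppress=True)
w=cv2.imread("pics/w14.raw.png");b=w.astype(int);g=cv2.cvtColor(w,6)
s=dict(ee_pos=np.array([505.4,-257.3,284.9]),ee_rot=np.array([180,0,156.6]))
p=proj("wrist",[505.4,-257,15],s)[0].astype(int);print(p,s and 0);print(g[p[1]-56:p[1]+60:5,p[0]-40:p[0]+44:4])
E
```

```text
at 29.4 [429.2 131.3 311.5] 109.74 w 91.7 f [ 1.  -0.3  0.4]
583,149,160,60 -> [-0.0353, 0.1508, 0.1515] turn 0.868 rows>= 5.8
[320 209] 0
[[172 161 118 118 118 120 120 119 119 119 119 135 174 173 172 168 162 160 165 171 156]
 [170 166 171 116 118 115 118 117 117 119 146 170 173 172 172 170 168 165 165 172 170]
 [173 173 170 173 170 152 145 165 128 158 171 172 171 171 169 169 171 167 166 167 170]
 [230 235 230 230 230 230 230 230 230 230 230 231 230 229 229 224 221 221 219 221 219]
 [199 198 195 197 200 199 200 197 201 201 202 203 201 202 204 203 204 202 206 205 207]
 [ 89  89  89  89  88  88  88  89  88  89  88  90  89  89  89  89  90  88  88  88  86]
 [ 89  90  88  88  86  87  87  86  87  87  87  87  86  87  87  87  87  86  88  86  87]
 [ 91  89  88  89  89  89  88  89  91  88  92  98  87  91  88  89  89  87  87  87  88]
 [ 88  86  87  87  88  88  89  86  96  86  92  93  87  87  87  86  87  85  86  86  86]
 [ 88  89  89  90  89  89  90  88  93  86  92  89  87  89  85  85  87  87  87  85  86]
 [ 90  90  89  89  89  89  89  90  94  80  80  84  89  88  87  86  86  86  87  87  87]
 [ 8
[... 427 characters left out ...]
86]
 [ 94 112  96 107 108  89 105 110 103 133 148 128  84  87 116 105  89 103 107  89 109]
 [132 131 131 129 129 129 128 129 129 123 125 128 112 127 127 128 128 128 128 128 129]
 [130 131 130 130 129 131 131 130 130 131 129 130 131 130 129 130 128 129 129 128 129]
 [133 130 131 130 130 127 128 128 127 128 127 128 127 127 126 127 127 126 127 128 129]
 [133 132 133 133 132 132 129 130 129 130 130 129 128 130 128 129 129 128 128 128 128]
 [131 132 129 131 130 128 129 127 129 128 129 128 128 129 129 128 129 128 128 128 128]
 [133 131 131 128 130 130 129 130 129 130 129 130 132 131 130 131 130 132 131 129 129]
 [230 227 228 225 226 224 223 226 224 226 225 226 226 224 224 226 223 223 231 232 230]]
```

Emit:
apply_moves:
  deltas:
    - [-0.01,0.04,0,0.15,1]
    - [-0.02,0.08,0.02,0.3,1]
    - [-0.03,0.12,0.06,0.45,1]
    - [-0.035,0.151,0.1,0.6,1]
    - [-0.035,0.151,0.14,0.74,1]

```text
time_s: 29.9
ee_pos: [587.6, 149.0, 170.1]
ee_rot: [179.8, -0.1, 67.2]
force: [0.6, -0.8, -0.3]
gripper_width: 91.6
gripper_force: 0.0
```

Emit:
apply_moves:
  deltas:
    - [0,0,0.02,0.128,1]
    - [0,0,0.05,0.128,1]
    - [0,0,0.05,0.128,1]

```text
time_s: 30.2
ee_pos: [580.6, 147.5, 117.3]
ee_rot: [-179.6, 0.4, 60.2]
force: [-0.8, -0.5, -1.7]
gripper_width: 91.2
gripper_force: 0.0
```

```bash
python3 m.py; cat > coup.py <<'E'
from h import *
import sys
np.set_printoptions(linewidth=250,precision=1,suppress=True)
x,y=float(sys.argv[1]),float(sys.argv[2])
s=env.state(); w=cams.grab_frame("wrist");cv2.imwrite("pics/wc.raw.png",w)
c=proj("wrist",[x,y,5],s)[0].astype(int); print("pred",c); b=w.astype(int); d=b[:,:,2]-b[:,:,0]
print("rows from",c[1]-56,"step4; cols from",c[0]-60,"step5"); print(d[c[1]-56:c[1]+60:4, c[0]-60:c[0]+60:5])
E
python3 coup.py 583 149
```

```text
at 30.2 [580.6 147.5 117.3] 60.24 w 91.2 f [-0.8 -0.5 -1.7]
pred [321 229]
rows from 173 step4; cols from 261 step5
[[126 121 130 118 103  97 100 111 114 110 113 111 112 116 100 101  99  97 102 104 105 104 107  81]
 [129 125 122 126 111 100  97 103 117 113 110 114 112  95  98  99 101 101 105 105 104 106 103 103]
 [128 132 126 128 114 101  96  96 110 116 113 114  95  95  95  99 102 102 107 105 105 104 104 104]
 [126 127 129 123 117 104  96  95 100 115 100  98  97  97  99 103 105 105 102 106 104 105 103 103]
 [127 128 126 123 119 109  95  95  95  77  91  96  97  97  99 104 108 106 105 104 105 104 104 102]
 [129 129 128 129 121 117 101  96  69  74  70  93  81  76  92  84 106 106 105 103 105 104 103 104]
 [124 128 128 128 129 119 105  67  66  70  40  35  35  41  47  46 106 104 105 106 104 106 105 101]
 [126 129 131 130 129 114  83  72  68  69  40  36  42  44  48  47 104 107 107 106 104 107 105 102]
 [131 128 133 128  99  91  82  75  67  68  43  41  42  50  50  48 104 106 107 109 107 106 105 104]
 [129 127 130 115  84  81  76  72  70  69  40  41  49  49  51  49 104 105 108 108 106 104 107
[... 1187 characters left out ...]
8 129]
 [ 89 100 104 103 105 104 104 103 105 103  67  70  78  81  59  68 111 105 107 127 114 124 128 129]
 [ 99 106 107  96 108 106  98 106 108 105  54  69  76  65  67  60 112 109 126 128 121 122 130 128]
 [101 107 109 108 106 108 107 108 106 107 111 113 113 114 116 113 109 132 126 127 127 123 129 129]
 [105 105 109 107 106 106 109 110 109 108 110 114 110 112 112 117 136 134 131 120 129 126 126 127]
 [105 108 110 109 109 103 107 110  98 107 108 111 113 111 138 135 137 132 133 127 128 131 129 129]
 [103 106 112 110 110 106 103 108 103 112 109 107 109 134 135 135 137 136 132 130 124 132 131 125]
 [104 103 102 108 109 111 109 106 112 113 110 112 136 134 133 137 137 133 132 131 129 116 130 131]]
```

```bash
python3 m.py 583.7,147,-20,60.2
```

```text
at 30.25 [582.4 148.  120. ] 60.24 w 91.2 f [-0.   0.1  0.4]
583.7,147,-20,60.2 -> [-0.0002, 0.0016, 0.14] turn 0.0007 rows>= 2.8
```

Emit:
apply_moves:
  deltas:
    - [0,0.002,0.04,0,0.5]
    - [0,0.002,0.08,0,0.5]
    - [0,0.002,0.11,0,0.5]
    - [0,0.002,0.13,0,0.5]
    - [0,0.002,0.142,0,0.5]

```text
time_s: 30.75
ee_pos: [586.4, 147.5, -20.0]
ee_rot: [180.0, -0.0, 60.2]
force: [-0.1, -0.2, 0.8]
gripper_width: 68.4
gripper_force: 0.0
```

Emit:
apply_moves:
  deltas:
    - [0,0,0.003,0,0.5]
    - [0,0,0.006,0,0.5]
    - [0,0,0.008,0,0.5]
    - [0,0,0.008,0,0.5]

```text
time_s: 31.15
ee_pos: [586.5, 147.5, -27.2]
ee_rot: [179.9, -0.1, 60.2]
force: [1.2, -0.4, 0.1]
gripper_width: 68.1
gripper_force: 0.0
```

Emit:
apply_moves:
  deltas:
    - [-0.001,-0.002,0.002,0,0.5]
    - [-0.001,-0.002,0.004,0,-1]
    - [-0.001,-0.002,0.005,0,-1]
    - [-0.001,-0.002,0.005,0,-1]
    - [-0.001,-0.002,0.005,0,-1]

```text
time_s: 31.65
ee_pos: [583.7, 147.5, -33.1]
ee_rot: [180.0, 0.0, 60.2]
force: [-0.4, 0.4, 0.6]
gripper_width: 39.2
gripper_force: 0.0
```

Emit:
apply_moves:
  deltas:
    - [0,0,0,0,-1]
    - [0,0,0,0,-1]
    - [0,0,0,0,-1]
    - [0,0,-0.01,0,-1]
    - [0,0,-0.03,0,-1]

```text
time_s: 32.15
ee_pos: [582.2, 147.2, -3.8]
ee_rot: [-179.8, 0.2, 60.2]
force: [0.6, -0.6, 0.0]
gripper_width: 29.9
gripper_force: 30.0
```

```bash
python3 m.py 560,150,230,60.2 430,120,315,95 405,-70,315,130 518.5,-230.6,230,156.5 518.5,-230.6,-5
```

```text
at 32.15 [582.2 147.2  -3.8] 60.23 w 29.9 f [ 0.6 -0.6  0. ]
560,150,230,60.2 -> [-0.0086, -0.0206, -0.2338] turn 0.0006 rows>= 4.7
430,120,315,95 -> [-0.0906, -0.0979, -0.085] turn -0.6074 rows>= 4.1
405,-70,315,130 -> [-0.1871, -0.0415, -0.0] turn -0.6109 rows>= 4.1
518.5,-230.6,230,156.5 -> [-0.196, -0.0163, 0.085] turn -0.4625 rows>= 4.3
518.5,-230.6,-5 -> [-0.0, -0.0, 0.235] turn -0.0 rows>= 4.7
```

Emit:
apply_moves:
  deltas:
    - [0,0,-0.045,0,-1]
    - [0,0,-0.09,0,-1]
    - [-0.003,-0.007,-0.14,0,-1]
    - [-0.006,-0.014,-0.185,0,-1]
    - [-0.009,-0.021,-0.234,0,-1]

```text
time_s: 32.65
ee_pos: [559.9, 150.0, 233.3]
ee_rot: [-180.0, 0.0, 60.2]
force: [1.9, -0.0, -1.4]
gripper_width: 29.6
gripper_force: 30.0
```

Emit:
apply_moves:
  deltas:
    - [-0.01,-0.01,-0.035,-0.12,-1]
    - [-0.03,-0.035,-0.06,-0.25,-1]
    - [-0.055,-0.06,-0.085,-0.38,-1]
    - [-0.075,-0.085,-0.085,-0.5,-1]
    - [-0.09,-0.098,-0.085,-0.607,-1]

```text
time_s: 33.15
ee_pos: [428.9, 120.4, 317.8]
ee_rot: [179.9, -0.0, 95.3]
force: [0.6, -0.5, -0.6]
gripper_width: 29.6
gripper_force: 30.0
```

Emit:
apply_moves:
  deltas:
    - [-0.037,-0.008,0,-0.12,-1]
    - [-0.075,-0.017,0,-0.25,-1]
    - [-0.11,-0.025,0,-0.38,-1]
    - [-0.15,-0.033,0,-0.5,-1]
    - [-0.187,-0.042,0,-0.611,-1]

```text
time_s: 33.65
ee_pos: [404.8, -70.7, 316.7]
ee_rot: [180.0, 0.1, 130.3]
force: [-0.7, -0.2, -1.4]
gripper_width: 29.6
gripper_force: 30.0
```

Emit:
apply_moves:
  deltas:
    - [-0.04,-0.003,0,-0.12,-1]
    - [-0.08,-0.006,0.01,-0.25,-1]
    - [-0.12,-0.01,0.03,-0.36,-1]
    - [-0.16,-0.013,0.06,-0.4625,-1]
    - [-0.196,-0.016,0.085,-0.4625,-1]

```text
time_s: 34.15
ee_pos: [519.8, -231.2, 230.3]
ee_rot: [-180.0, 0.0, 156.6]
force: [0.3, 0.8, -0.4]
gripper_width: 29.5
gripper_force: 30.0
```

```bash
python3 m.py 518.5,-230.6,0,156.5
```

```text
at 34.15 [ 519.8 -231.2  230.3] 156.58 w 29.5 f [ 0.3  0.8 -0.4]
518.5,-230.6,0,156.5 -> [0.0014, 0.0, 0.2303] turn 0.0014 rows>= 4.6
```

Emit:
apply_moves:
  deltas:
    - [0.001,0,0.045,0,-1]
    - [0.001,0,0.09,0,-1]
    - [0.001,0,0.13,0,-1]
    - [0.001,0,0.17,0,-1]
    - [0.001,0,0.19,0,-1]

```text
time_s: 34.65
ee_pos: [516.2, -228.3, 38.1]
ee_rot: [180.0, -0.3, 156.5]
force: [0.1, 0.3, -0.2]
gripper_width: 29.6
gripper_force: 30.0
```

Emit:
apply_moves:
  deltas:
    - [0,0,0.01,0,-1]
    - [0,0,0.02,0,-1]
    - [0,0,0.03,0,-1]
    - [0,0,0.04,0,-1]
    - [0,0,0.045,0,-1]

```text
time_s: 35.15
ee_pos: [518.5, -229.3, -4.4]
ee_rot: [-180.0, -0.0, 156.5]
force: [-0.1, 0.1, -0.5]
gripper_width: 29.1
gripper_force: 30.0
```

Emit:
apply_moves:
  deltas:
    - [0,0,0,0,-0.1]
    - [0,0,0,0,-0.1]
    - [0,0,0,0,-0.1]
    - [0,0,-0.03,0,-0.1]
    - [0,0,-0.07,0,0]

```text
time_s: 35.65
ee_pos: [517.1, -228.7, 65.4]
ee_rot: [180.0, -0.2, 156.5]
force: [0.2, -0.2, 0.1]
gripper_width: 44.9
gripper_force: 0.0
```

Emit:
apply_moves:
  deltas:
    - [0,0,-0.045,0,0.6]
    - [0,0,-0.09,0,1]
    - [0,0,-0.14,0,1]
    - [0,0,-0.18,0,1]
    - [0,0,-0.21,0,1]

```text
time_s: 36.15
ee_pos: [519.1, -229.5, 280.0]
ee_rot: [-180.0, 0.3, 156.5]
force: [0.3, -0.5, 0.5]
gripper_width: 82.6
gripper_force: 0.0
```

```bash
python3 m.py 415,-90,320,140 430,130,318,100 560,240,250,70; python3 - <<'E'
from h import *
np.set_printoptions(linewidth=250,precision=1,suppress=True)
w=cams.grab_frame("wrist");cv2.imwrite("pics/w15.raw.png",w);g=cv2.cvtColor(w,6);s=env.state()
p=proj("wrist",[518.5,-230.6,15],s)[0].astype(int);print(p);print(g[p[1]-56:p[1]+60:6,p[0]-90:p[0]+60:6])
E
```

```text
at 36.15 [ 519.1 -229.5  280. ] 156.52 w 82.6 f [ 0.3 -0.5  0.5]
415,-90,320,140 -> [0.151, 0.0865, -0.04] turn 0.2883 rows>= 3.6
430,130,318,100 -> [0.1299, 0.1782, 0.002] turn 0.6981 rows>= 4.7
560,240,250,70 -> [0.0858, 0.1471, 0.068] turn 0.5236 rows>= 3.7
[319 205]
[[175 174 171 173 174 143 115 118 119 120 120 119 119 176 173 169 168 173 154 132 127 128 134 125 159]
 [174 174 169 171 172 171 145 119 105 122 118 118 163 174 173 172 166 163 170 137 131 130 134 138 164]
 [175 174 173 174 174 172 173 175 146 121 136 171 175 173 172 170 169 167 169 166 143 143 148 172 180]
 [234 235 235 234 234 233 233 232 233 232 233 235 234 235 234 234 234 234 235 234 233 233 233 234 169]
 [107 106 104 103 104 101 101 100  99 100 101 100  99 101 101 100  99 100 100  98  99 100  99 125 162]
 [ 91  91  92  92  91  90  88  89  89  88  89  89  90  89  91  90  88  89  89  89  90  89  86 113 163]
 [ 91  90  90  91  90  90  89  89  90  90  90  88  88  88  77  75  89  89  87  88  88  88  88 115 161]
 [ 92  90  88  89  88  89  88  88  87  88  91  87  95  87  80  88  93  90  89  88  87  89  86 113 126]
 [ 90
[... 531 characters left out ...]
  86  87  87  88  88  86  88  91  88 105  89  90  89  88  89  89  81 129 109 103]
 [ 91  89  89 133 108 108 106 103 103 103  97 113 109  87 137 158 144 105 116 113 115  93 123 113 107]
 [ 90  91  89 134 133 134 131 131 132 131 131 128 129 130 130 132 130 130 129 130 130 107 118 105 104]
 [ 92  90  89 135 135 134 134 133 131 133 131 130 130 129 129 127 127 126 126 126 126  98 114 107 104]
 [ 91  92  90 136 136 134 133 135 133 133 133 134 132 131 131 130 129 130 129 129 128  92 100 102  99]
 [ 91  92  91 135 134 134 132 131 130 129 130 131 131 131 130 130 130 129 129 128 130  91  94 138 104]
 [113  51  64 135 136 134 133 133 132 131 133 132 135 135 133 134 133 131 131 130 130  84  93 179 103]]
```

Emit:
apply_moves:
  deltas:
    - [0.04,0.022,-0.02,0.1,1]
    - [0.08,0.045,-0.04,0.2,1]
    - [0.12,0.07,-0.04,0.288,1]
    - [0.151,0.0865,-0.04,0.288,1]

```text
time_s: 36.6
ee_pos: [413.1, -88.0, 317.0]
ee_rot: [179.9, 0.1, 140.0]
force: [0.1, -0.1, -0.2]
gripper_width: 91.2
gripper_force: 0.0
```

Emit:
apply_moves:
  deltas:
    - [0.03,0.037,0,0.14,1]
    - [0.055,0.075,0,0.28,1]
    - [0.08,0.11,0,0.42,1]
    - [0.11,0.15,0,0.56,1]
    - [0.13,0.178,0.002,0.698,1]

```text
time_s: 37.1
ee_pos: [428.6, 118.3, 315.0]
ee_rot: [179.9, 0.0, 104.2]
force: [1.0, 0.4, -0.4]
gripper_width: 91.3
gripper_force: 0.0
```

Emit:
apply_moves:
  deltas:
    - [0.02,0.037,0,0.13,1]
    - [0.043,0.073,0.02,0.26,1]
    - [0.065,0.11,0.04,0.39,1]
    - [0.086,0.147,0.06,0.524,1]
    - [0.086,0.147,0.068,0.524,1]

```text
time_s: 37.6
ee_pos: [551.3, 239.8, 242.2]
ee_rot: [-179.8, 0.1, 74.6]
force: [-0.3, -0.5, -0.2]
gripper_width: 91.0
gripper_force: 0.0
```

```bash
python3 m.py 587,275,190,70; python3 - <<'E'
from h import *
np.set_printoptions(linewidth=250,precision=1,suppress=True)
s=env.state(); w=cams.grab_frame("wrist");cv2.imwrite("pics/wblk.raw.png",w)
c=proj("wrist",[587,276,36],s)[0].astype(int); print("pred",c)
b=w.astype(int); d=b[:,:,2]-b[:,:,0]
print("rows from",c[1]-54,"step4; cols from",c[0]-60,"step5"); print(d[c[1]-54:c[1]+56:4, c[0]-60:c[0]+60:5])
E
```

```text
at 37.6 [551.3 239.8 242.2] 74.56 w 91.0 f [-0.3 -0.5 -0.2]
587,275,190,70 -> [0.0435, 0.0251, 0.0522] turn 0.0796 rows>= 1.4
pred [340 179]
rows from 125 step4; cols from 280 step5
[[126 128 132 131 128 118 116 101 100 102 100 116 129 133 128 124 127 126 126 124 124 125 133 136]
 [126 132 129 130 132 119 124 105 100 103 103 114 127 133 128 126 127 123 122 123 122 127 126 136]
 [131 130 126 127 130 120 120 113 100  99 106 111 125 131 124 127 122 126 125 125 115 124 128 132]
 [129 132 130 129 133 125 119 124 103  99 105 109 119 129 124 127 126 124 126 123 121 123 126 132]
 [129 129 131 130 135 129 119 127 104 100 104 121 117 125 126 125 124 125 124 127 115 128 126 125]
 [128 133 133 134 136 133 123 127 107  98 102 125 113 124 125 104  96  97  97  96  97  99  92 128]
 [129 137 137 135 134 136 122 123 119  98 103 119 104 101 104 105 104  93  99  88 100 101  96 122]
 [127 135 137 135 136 132 128 123 125  61  53  51  59  66  55  52  61  97 100  96  98 100  99 124]
 [128 127 137 134 135 133 127 129  88  62  68  70  71  72  64  59  63 107 104 101 103 101 102 125]
 [127 129 134 135 136 132 1
[... 1154 characters left out ...]
7 127]
 [129 127 128 126 132 129 127 131 130 123 127 121  99 100 113 117 115 113 130 134 135 135 128 128]
 [129 128 125 123 131 134 125 129 126 119 125 126 103  98 110 118 115 113 128 134 138 134 129 131]
 [128 129 124 120 128 134 129 122 126 125 120 129 110  96 104 115 113 112 124 133 134 134 105 101]
 [128 127 127 121 124 129 127 122 128 127 118 130 112  96 104 113 111 112 119 129 101  99 101 103]
 [131 128 125 123 120 125 123 123 126 126 128 127 117  99 101 115 110 115 104 107  96  91 104 103]
 [133 129 125 126 120 122 119 125 127 128 129 121 124 101 101 113  98  99  98  99 101  91  91 103]
 [134 130 125 127 125 121 124 125 125 127 127 126 121  94  66  84  97  99  97  99 100  95 100 104]]
```

```bash
python3 - <<'E'
from h import *
print(plane("wrist",(342,177.5),36,env.state()))
E
python3 m.py 587.5,275.5,60,75
```

```text
[586.2746704 275.6178003  36.       ]
at 37.65 [549.1 237.6 242.2] 74.65 w 91.1 f [-0.8 -0.3 -0.4]
587.5,275.5,60,75 -> [0.0467, 0.027, 0.1822] turn -0.0061 rows>= 3.8
```

Emit:
apply_moves:
  deltas:
    - [0.02,0.01,0.02,0,1]
    - [0.047,0.026,0.05,0,1]
    - [0.048,0.026,0.09,0,1]
    - [0.048,0.026,0.13,0,1]
    - [0.048,0.026,0.16,0,1]

```text
time_s: 38.15
ee_pos: [586.1, 274.9, 85.4]
ee_rot: [-179.9, 0.1, 74.6]
force: [0.6, -0.4, 0.9]
gripper_width: 90.9
gripper_force: 0.0
```

```bash
python3 m.py 587.5,277,-25,75; python3 - <<'E'
from h import *
np.set_printoptions(linewidth=250,precision=1,suppress=True)
s=env.state(); w=cams.grab_frame("wrist")
c=proj("wrist",[587.5,277,36],s)[0].astype(int); print("pred",c)
b=w.astype(int); d=b[:,:,2]-b[:,:,0]
for r in (c[1]-30,c[1]-15): print(r,d[r,c[0]-60:c[0]+62:3])
print(d[c[1]-70:c[1]+60:3,c[0]-10])
E
```

```text
at 38.15 [586.1 274.9  85.4] 74.56 w 90.9 f [ 0.6 -0.4  0.9]
587.5,277,-25,75 -> [0.0024, 0.0008, 0.1104] turn -0.0076 rows>= 2.2
pred [320 246]
216 [136 131 132 131 128 129 126 126 126 124  54  56  59  65  68  71  81  78  87  75  67  70  67  65  64  57  58  59  62  62  60  57 105 108 107 108 106 106 106 103 102]
231 [129 128 129 129 128 128 126 122 121 123  69  62  59  62  59  52  57  72  75  70  66  49  52  57  67  64  65  67  65  58  51  46 104 100  97  96 100 103 103 102 103]
[111 114 116 116 115 115 113 107  74  24  29  59  64  75  88  82  75  69  76  53  42  44  50  58  66  80  91  75  58  61  58  61  63  65  68  64 121 124 125 123 116 114  68  10]
```

Emit:
apply_moves:
  deltas:
    - [0.002,0.002,0.03,-0.008,1]
    - [0.002,0.002,0.06,-0.008,1]
    - [0.002,0.002,0.09,-0.008,1]
    - [0.002,0.002,0.11,-0.008,1]
    - [0.002,0.002,0.11,-0.008,-1]
  grip_force: 60

```text
time_s: 38.7
ee_pos: [588.2, 276.1, -24.4]
ee_rot: [-179.8, 0.2, 75.0]
force: [-0.9, -1.1, -0.2]
gripper_width: 86.0
gripper_force: 0.0
```

Emit:
apply_moves:
  deltas:
    - [0,0,0,0,-1]
    - [0,0,0,0,-1]
    - [0,0,0,0,-1]
    - [0,0,0,0,-1]
    - [0,0,0,0,-1]

```text
time_s: 39.2
ee_pos: [589.3, 278.0, -22.4]
ee_rot: [-179.9, -0.0, 74.9]
force: [-3.3, 0.7, 7.0]
gripper_width: 49.9
gripper_force: 58.9
```

Emit:
apply_moves:
  deltas:
    - [0,0,0,0,-1]
    - [0,0,0,0,-1]
    - [0,0,-0.01,0,-1]
    - [0,0,-0.03,0,-1]

```text
time_s: 39.6
ee_pos: [587.2, 276.1, 3.7]
ee_rot: [-179.7, 0.3, 75.0]
force: [-0.4, 0.0, -8.4]
gripper_width: 50.1
gripper_force: 58.9
```

```bash
python3 m.py 560,240,230,75 430,120,315,95 405,-90,315,130 484.5,-308.5,230,156.5 
```

```text
at 39.6 [587.2 276.1   3.7] 74.99 w 50.1 f [-0.4  0.  -8.4]
560,240,230,75 -> [-0.0419, -0.0169, -0.2263] turn -0.0002 rows>= 4.6
430,120,315,95 -> [-0.1496, -0.0945, -0.085] turn -0.3491 rows>= 3.9
405,-90,315,130 -> [-0.207, -0.0432, -0.0] turn -0.6109 rows>= 4.2
484.5,-308.5,230,156.5 -> [-0.2185, -0.0795, 0.085] turn -0.4625 rows>= 5.0
```

Emit:
apply_moves:
  deltas:
    - [0,0,-0.04,0,-1]
    - [-0.005,-0.002,-0.085,0,-1]
    - [-0.015,-0.006,-0.13,0,-1]
    - [-0.03,-0.012,-0.18,0,-1]
    - [-0.042,-0.017,-0.226,0,-1]

```text
time_s: 40.1
ee_pos: [561.1, 240.2, 232.2]
ee_rot: [-179.8, 0.2, 75.0]
force: [1.4, 0.9, -8.4]
gripper_width: 49.7
gripper_force: 58.9
```

Emit:
apply_moves:
  deltas:
    - [-0.025,-0.015,-0.025,-0.05,-1]
    - [-0.055,-0.035,-0.05,-0.13,-1]
    - [-0.085,-0.055,-0.075,-0.21,-1]
    - [-0.12,-0.075,-0.085,-0.29,-1]
    - [-0.15,-0.0945,-0.085,-0.349,-1]

```text
time_s: 40.6
ee_pos: [431.2, 119.6, 318.0]
ee_rot: [179.9, 0.1, 95.1]
force: [-0.2, -0.3, -8.0]
gripper_width: 50.1
gripper_force: 58.9
```

Emit:
apply_moves:
  deltas:
    - [-0.04,-0.008,0,-0.12,-1]
    - [-0.08,-0.017,0,-0.25,-1]
    - [-0.12,-0.026,0,-0.38,-1]
    - [-0.165,-0.034,0,-0.5,-1]
    - [-0.207,-0.043,0,-0.611,-1]

```text
time_s: 41.1
ee_pos: [406.6, -87.7, 316.2]
ee_rot: [-179.9, -0.1, 129.9]
force: [1.0, 0.0, -7.7]
gripper_width: 50.1
gripper_force: 58.9
```

Emit:
apply_moves:
  deltas:
    - [-0.04,-0.015,0,-0.12,-1]
    - [-0.085,-0.03,0.01,-0.25,-1]
    - [-0.13,-0.047,0.03,-0.36,-1]
    - [-0.175,-0.063,0.05,-0.4625,-1]
    - [-0.218,-0.0795,0.07,-0.4625,-1]

```text
time_s: 41.6
ee_pos: [483.8, -302.9, 246.8]
ee_rot: [180.0, -0.1, 156.2]
force: [1.9, 0.3, -6.6]
gripper_width: 49.9
gripper_force: 58.9
```

```bash
python3 m.py 484.5,-308.5,10,156.5
```

```text
at 41.6 [ 483.8 -302.9  246.8] 156.15 w 49.9 f [ 1.9  0.3 -6.6]
484.5,-308.5,10,156.5 -> [-0.0029, -0.0049, 0.2368] turn -0.0061 rows>= 4.7
```

Emit:
apply_moves:
  deltas:
    - [0,0,0,0,-1]
    - [0,0,0.04,0,-1]
    - [0,0,0.08,0,-1]
    - [0,0,0.12,0,-1]
    - [0,0,0.15,0,-1]

```text
time_s: 42.1
ee_pos: [482.0, -299.7, 95.3]
ee_rot: [180.0, -0.3, 156.1]
force: [0.2, -0.8, -7.5]
gripper_width: 50.0
gripper_force: 59.2
```

Emit:
apply_moves:
  deltas:
    - [0,0,0.03,0,-1]
    - [0,0,0.05,0,-1]
    - [0,0,0.07,0,-1]
    - [0,0,0.08,0,-1]
    - [0,0,0.08,0,-1]

```text
time_s: 42.6
ee_pos: [482.8, -300.2, 17.0]
ee_rot: [180.0, -0.3, 156.1]
force: [-0.5, -0.3, -8.6]
gripper_width: 49.9
gripper_force: 59.2
```

Emit:
apply_moves:
  deltas:
    - [0,-0.006,0.006,-0.006,-1]
    - [0,-0.006,0.012,-0.006,-1]
    - [0,-0.006,0.018,-0.006,-1]
    - [0,-0.006,0.022,-0.006,-1]
    - [0,-0.006,0.025,-0.006,-1]

```text
time_s: 43.1
ee_pos: [481.9, -306.8, -6.5]
ee_rot: [180.0, -0.0, 156.4]
force: [-1.5, 0.1, -7.4]
gripper_width: 49.9
gripper_force: 59.2
```

Emit:
apply_moves:
  deltas:
    - [0,0,0.002,0,0.35]
    - [0,0,0.002,0,0.35]
    - [0,0,0.002,0,0.35]
    - [0,0,-0.03,0,0.35]
    - [0,0,-0.07,0,0.35]

```text
time_s: 43.6
ee_pos: [481.3, -306.3, 63.9]
ee_rot: [180.0, -0.2, 156.4]
force: [1.3, -1.6, -0.2]
gripper_width: 61.5
gripper_force: 0.0
```

Emit:
apply_moves:
  deltas:
    - [0,0,-0.045,0,0.6]
    - [0,0,-0.09,0,0.6]
    - [0,0,-0.14,0,0.6]
    - [0.02,0.02,-0.18,0,0.6]
    - [0.04,0.03,-0.22,0,0.6]

```text
time_s: 44.1
ee_pos: [457.5, -262.5, 286.7]
ee_rot: [180.0, 0.2, 156.4]
force: [-0.3, -0.2, -0.8]
gripper_width: 72.9
gripper_force: 0.0
```

```bash
python3 m.py; python3 - <<'E'
from h import *
np.set_printoptions(linewidth=250,precision=1,suppress=True)
w=cams.grab_frame("wrist");t=cams.grab_frame("top");cv2.imwrite("pics/t16.raw.png",t)
a=cv2.resize(w[100:340,170:470],(500,400));b=t[145:310,390:545]
cv2.imwrite("pics/f16.png",np.hstack([a,cv2.resize(b,(300,400))]))
E
```

```text
at 44.1 [ 457.5 -262.5  286.7] 156.43 w 72.9 f [-0.3 -0.2 -0.8]
```

View pics/f16.png

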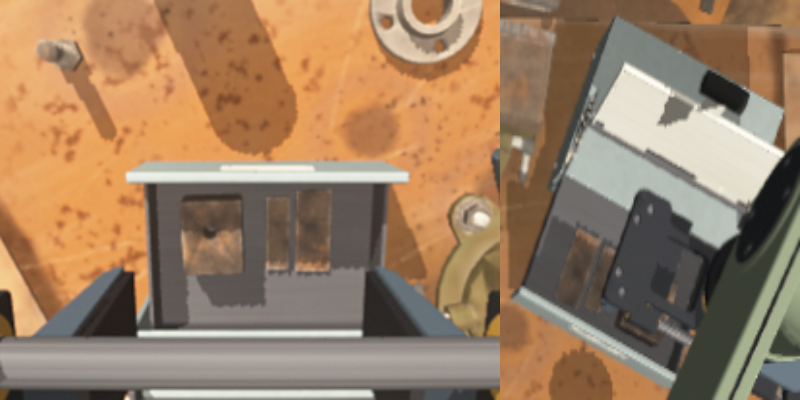

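```bash
python3 m.py 405,-227,150,156.5 405,-227,28 ; python3 - <<'E'
from h import *
s=cv2.imread("pics/scene0.png");
for n,(x,y) in dict(far1=(357,46),far2=(380,59),c1=(379,272),c2=(372,224),blk=(431,258)).items(): print(n,s[y-1:y+2,x-2:x+3].reshape(-1,3).mean(0).round())
f=lambda a,b:np.linalg.norm(plane("scene",a,5)-plane("scene",b,5)).round()
print("far1 dims",f((352,50),(360,42)),f((352,42),(363,46)),"far2",f((373.5,58),(385,62)))
E
```

```text
at 44.2 [ 458.8 -263.2  291.6] 156.49 w 73.0 f [ 0.5 -0.9  0.2]
405,-227,150,156.5 -> [0.0637, 0.0117, 0.1416] turn -0.0001 rows>= 3.1
405,-227,28 -> [-0.0, -0.0, 0.122] turn -0.0 rows>= 2.4
far1 [ 98. 130. 161.]
far2 [ 90. 120. 154.]
c1 [ 75.  88. 105.]
c2 [ 82.  97. 115.]
blk [ 66.  80. 100.]
far1 dims 60.0 46.0 far2 45.0
```

Emit:
apply_moves:
  deltas:
    - [0.025,0.005,0.02,0,-1]
    - [0.045,0.01,0.05,0,-1]
    - [0.05,0.012,0.09,0,-1]
    - [0.05,0.012,0.13,0,-1]
    - [0.05,0.012,0.15,0,-1]
  grip_force: 15

```text
time_s: 44.7
ee_pos: [414.3, -231.2, 130.8]
ee_rot: [180.0, -0.2, 156.4]
force: [0.1, 0.1, 0.1]
gripper_width: 35.8
gripper_force: 0.0
```

Emit:
apply_moves:
  deltas:
    - [0,0,0.02,0,-1]
    - [0,0,0.04,0,-1]
    - [0,0,0.07,0,-1]
    - [0,0,0.09,0,-1]
    - [0,0,0.1,0,-1]

```text
time_s: 45.2
ee_pos: [415.4, -231.9, 32.1]
ee_rot: [180.0, -0.1, 156.4]
force: [-0.2, 1.2, 1.4]
gripper_width: 0.2
gripper_force: 0.0
```

```bash
python3 m.py 419,-233,30,156.5
```

```text
at 45.2 [ 415.4 -231.9   32.1] 156.42 w 0.2 f [-0.2  1.2  1.4]
419,-233,30,156.5 -> [-0.0038, 0.0004, 0.0021] turn -0.0013 rows>= 0.1
```

Emit:
apply_moves:
  deltas:
    - [-0.006,0,0,0,-1]
    - [-0.012,0,0,0,-1]
    - [-0.018,0,0,0,-1]
    - [-0.024,0,0,0,-1]
    - [-0.032,0,0,0,-1]

```text
time_s: 45.7
ee_pos: [446.3, -245.5, 34.5]
ee_rot: [-180.0, 0.0, 156.4]
force: [-1.3, 1.2, 1.5]
gripper_width: 0.5
gripper_force: 0.8
```

Emit:
apply_moves:
  deltas:
    - [-0.008,0,0,0,-1]
    - [-0.016,0,0,0,-1]
    - [-0.024,0,0,0,-1]
    - [-0.032,0,0,0,-1]
    - [-0.04,0,0,0,-1]

```text
time_s: 46.2
ee_pos: [483.0, -261.4, 33.7]
ee_rot: [180.0, -0.0, 156.4]
force: [-0.4, 0.6, 1.7]
gripper_width: 0.6
gripper_force: 0.8
```

```bash
python3 -c "
from h import *
s=env.state();p=s['ee_pos'];print(p,s['force'],np.dot([598-p[0],-311-p[1]],[.917,-.399]))"
```

```text
[ 482.97827056 -261.35531285   33.70789993] [-0.38699497  0.61699475  1.67464725] 125.28315607439053
```

Emit:
apply_moves:
  deltas:
    - [-0.008,0,0,0,-1]
    - [-0.016,0,0,0,-1]
    - [-0.024,0,0,0,-1]
    - [-0.03,0,0,0,-1]
    - [-0.036,0,0,0,-1]

```text
time_s: 46.7
ee_pos: [515.7, -275.6, 33.7]
ee_rot: [-180.0, -0.0, 156.4]
force: [-0.5, 0.0, 1.3]
gripper_width: 0.9
gripper_force: 0.7
```

Emit:
apply_moves:
  deltas:
    - [-0.003,0,0,0,-1]
    - [-0.006,0,0,0,-1]
    - [-0.009,0,0,0,-1]
    - [-0.012,0,0,0,-1]

```text
time_s: 47.1
ee_pos: [522.2, -278.6, 33.8]
ee_rot: [180.0, -0.5, 156.4]
force: [-7.8, 2.6, 6.2]
gripper_width: 0.6
gripper_force: 4.0
```

Emit:
apply_moves:
  deltas:
    - [-0.003,0,0,0,-1]
    - [-0.006,0,0,0,-1]
    - [-0.006,0,0,0,-1]

```text
time_s: 47.4
ee_pos: [530.2, -282.0, 33.6]
ee_rot: [-180.0, -0.2, 156.4]
force: [-5.1, 2.3, 3.5]
gripper_width: 0.2
gripper_force: 3.0
```

Emit:
apply_moves:
  deltas:
    - [-0.003,0,0,0,-1]
    - [-0.004,0,0,0,-1]
    - [-0.004,0,0,0,-1]

```text
time_s: 47.7
ee_pos: [529.9, -281.9, 33.7]
ee_rot: [180.0, -0.7, 156.4]
force: [-14.0, 5.9, 11.1]
gripper_width: 0.5
gripper_force: 7.4
```

```bash
python3 m.py 490,-264,50,156.5 560,-295,330,156.5
```

```text
at 47.7 [ 529.9 -281.9   33.7] 156.44 w 0.5 f [-14.    5.9  11.1]
490,-264,50,156.5 -> [0.0438, 0.0005, -0.0163] turn -0.001 rows>= 0.9
560,-295,330,156.5 -> [-0.0766, -0.0005, -0.28] turn -0.0 rows>= 5.8
```

Emit:
apply_moves:
  deltas:
    - [0.02,0,0,0,-1]
    - [0.045,0,-0.01,0,-1]
    - [0.06,0,-0.05,0,-1]
    - [0.06,0,-0.1,0,0]
    - [0.06,0,-0.15,0,1]

```text
time_s: 48.2
ee_pos: [480.6, -260.4, 185.5]
ee_rot: [-180.0, 0.1, 156.4]
force: [1.5, -1.2, -0.3]
gripper_width: 13.8
gripper_force: 0.0
```

Emit:
apply_moves:
  deltas:
    - [0,0,-0.05,0,1]
    - [-0.02,0,-0.1,0,1]
    - [-0.06,0,-0.14,0,1]
    - [-0.1,0,-0.14,0,1]
    - [-0.1,0,-0.14,0,1]

```text
time_s: 48.7
ee_pos: [577.9, -302.9, 322.7]
ee_rot: [-180.0, 0.3, 156.5]
force: [1.0, 0.0, -1.1]
gripper_width: 53.6
gripper_force: 0.0
```

```bash
python3 m.py; cat > bar2.py <<'E'
from h import *
np.set_printoptions(precision=1,suppress=True,linewidth=250)
s=env.state();w=cams.grab_frame("wrist");x=cams.grab_frame("scene");cv2.imwrite("pics/wq.raw.png",w);cv2.imwrite("pics/sq.raw.png",x)
u=np.array([.917,-.399]);H=np.array([598,-311])
for th in (95,100,105,110):
    t=np.radians(th);P=[*(H-150*np.cos(t)*u),118+150*np.sin(t)]; print(th,np.array(P),proj("wrist",P,s)[0],proj("scene",P)[0])
for im,(r0,r1,c0,c1),th in ((w,(255,400,240,400),72),(x,(240,300,115,190),45)):
    m=(cv2.cvtColor(im,6)[r0:r1,c0:c1]<th).astype(np.uint8); n,l,st,c=cv2.connectedComponentsWithStats(m)
    for i in range(1,n):
        if st[i,4]>60: print(st[i]+[c0,r0,0,0,0],c[i]+[c0,r0])
E
python3 bar2.py
```

```text
at 48.7 [ 577.9 -302.9  322.7] 156.45 w 53.6 f [ 1.   0.  -1.1]
95 [ 610.  -316.2  267.4] [321.3 288.8] [148.4 258.4]
100 [ 621.9 -321.4  265.7] [321.3 302.5] [145.9 265. ]
105 [ 633.6 -326.5  262.9] [321.3 314.9] [143.6 271.8]
110 [ 645.  -331.5  259. ] [321.3 325.9] [141.6 278.9]
[240 263  30  39 700] [257.9 286.5]
[370 264  28  38 626] [380.2 287.2]
[240 334  26  29 614] [250.6 346.7]
[374 334  26  28 579] [387.8 346.6]
[ 240  378  160   22 3412] [319.6 388.8]
[133 268  25  10 140] [145.8 272.9]
```

```bash
python3 m.py 634,-326.5,290,156.5 634,-326.5,210
```

```text
at 48.8 [ 573.4 -300.8  322.4] 156.43 w 61.6 f [ 0.5 -0.  -0.4]
634,-326.5,290,156.5 -> [-0.0658, 0.0007, 0.0324] turn -0.0012 rows>= 1.5
634,-326.5,210 -> [-0.0, -0.0, 0.08] turn -0.0 rows>= 1.6
```

Emit:
apply_moves:
  deltas:
    - [-0.02,0.001,0,0,1]
    - [-0.045,0.001,0.01,0,1]
    - [-0.066,0.001,0.02,0,1]
    - [-0.066,0.001,0.032,0,1]
    - [-0.066,0.001,0.032,0,1]

```text
time_s: 49.3
ee_pos: [631.9, -325.2, 289.5]
ee_rot: [180.0, -0.2, 156.4]
force: [0.1, 0.1, -0.4]
gripper_width: 91.3
gripper_force: 0.0
```

Emit:
apply_moves:
  deltas:
    - [0,0,0.02,0,1]
    - [0,0,0.04,0,1]
    - [0,0,0.06,0,1]
    - [0,0,0.08,0,1]
    - [0,0,0.08,0,0]
  grip_force: 25

```text
time_s: 49.8
ee_pos: [631.0, -324.8, 209.9]
ee_rot: [180.0, -0.3, 156.4]
force: [0.1, -0.2, -1.0]
gripper_width: 86.0
gripper_force: 0.0
```

Emit:
apply_moves:
  deltas:
    - [0,0,0,0,-1]
    - [0,0,0,0,-1]
    - [0,0,0,0,-1]
    - [0,0,0,0,-1]
    - [0,0,0,0,-1]

```text
time_s: 50.3
ee_pos: [633.2, -325.8, 212.3]
ee_rot: [180.0, 0.1, 156.4]
force: [0.6, 0.9, 1.6]
gripper_width: 46.3
gripper_force: 3.0
```

Emit:
apply_moves:
  deltas:
    - [0,0,0,0,-1]
    - [0,0,0,0,-1]

```text
time_s: 50.5
ee_pos: [633.7, -324.7, 212.3]
ee_rot: [179.9, 0.0, 156.5]
force: [1.4, 3.3, 2.4]
gripper_width: 44.0
gripper_force: 25.0
```

Emit:
apply_moves:
  deltas:
    - [0.0166,0,-0.0036,0,-1]
    - [0.032,0,-0.005,0,-1]
    - [0.048,0,-0.005,0,-1]
    - [0.0636,0,-0.0036,0,-1]
    - [0.079,0,0,0,-1]

```text
time_s: 51.0
ee_pos: [563.0, -294.1, 211.5]
ee_rot: [179.9, 0.3, 156.4]
force: [6.6, 1.1, -4.9]
gripper_width: 43.4
gripper_force: 25.0
```

Emit:
apply_moves:
  deltas:
    - [0.015,0,0.005,0,-1]
    - [0.029,0,0.011,0,-1]
    - [0.043,0,0.019,0,-1]
    - [0.0556,0,0.028,0,-1]
    - [0.0655,0,0.037,0,-1]

```text
time_s: 51.5
ee_pos: [502.8, -267.9, 175.7]
ee_rot: [179.9, 0.4, 156.4]
force: [5.4, 4.0, 2.7]
gripper_width: 43.8
gripper_force: 25.0
```

Emit:
apply_moves:
  deltas:
    - [0.004,0,0.004,0,-1]
    - [0.0075,0,0.008,0,-1]
    - [0.0107,0,0.0115,0,-1]
    - [0.0107,0,0.0115,0,-1]
    - [0.0107,0,0.0115,0,-1]

```text
time_s: 52.0
ee_pos: [491.9, -263.2, 163.7]
ee_rot: [179.9, 0.1, 156.4]
force: [2.0, 4.6, 2.2]
gripper_width: 43.7
gripper_force: 25.0
```

```bash
python3 - <<'E'
from h import *
np.set_printoptions(precision=1,suppress=True)
s=env.state();x=cams.grab_frame("scene");cv2.imwrite("pics/sf.raw.png",x);print(s['ee_pos'],s['force'])
u=np.array([.917,-.399]);v=np.array([.399,.917]);H=np.array([598,-311])
for th in (35,40,45):
    t=np.radians(th)
    print(th,proj("scene",[[*(H-112*np.cos(t)*u+y*v),118+112*np.sin(t)] for y in (-92,92)]).ravel(), proj("scene",[*(H-150*np.cos(t)*u),118+150*np.sin(t)])[0])
g=cv2.cvtColor(x,6)
for c in (145,155,165,200,205,210,215): print(c,list(g[205:250,c]))
E
```

```text
[ 491.9 -263.2  163.7] [2.  4.6 2.2]
35 [141.3 230.  222.9 244.8] [183.9 219.2]
40 [139.  230.2 221.3 245.1] [181.3 219.3]
45 [136.5 230.8 219.6 245.9] [178.5 220. ]
145 [np.uint8(42), np.uint8(35), np.uint8(37), np.uint8(36), np.uint8(38), np.uint8(102), np.uint8(144), np.uint8(148), np.uint8(147), np.uint8(145), np.uint8(145), np.uint8(151), np.uint8(149), np.uint8(152), np.uint8(149), np.uint8(140), np.uint8(134), np.uint8(136), np.uint8(138), np.uint8(147), np.uint8(149), np.uint8(149), np.uint8(148), np.uint8(147), np.uint8(145), np.uint8(158), np.uint8(203), np.uint8(213), np.uint8(175), np.uint8(177), np.uint8(182), np.uint8(179), np.uint8(181), np.uint8(182), np.uint8(182), np.uint8(180), np.uint8(179), np.uint8(180), np.uint8(181), np.uint8(178), np.uint8(178), np.uint8(179), np.uint8(181), np.uint8(181), np.uint8(182)]
155 [np.uint8(96), np.uint8(89), np.uint8(76), np.uint8(79), np.uint8(72), np.uint8(82), np.uint8(125), np.uint8(150), np.uint8(149), np.uint8(140), np.uint8(130), np.uint8(134), np.uint8(149), np.uint8(149), np.uint8(149), np.uint8(149), np.uint8(148), np.ui
[... 3034 characters left out ...]
int8(178), np.uint8(180)]
215 [np.uint8(114), np.uint8(113), np.uint8(112), np.uint8(110), np.uint8(111), np.uint8(111), np.uint8(109), np.uint8(110), np.uint8(110), np.uint8(108), np.uint8(110), np.uint8(108), np.uint8(108), np.uint8(107), np.uint8(108), np.uint8(109), np.uint8(108), np.uint8(108), np.uint8(107), np.uint8(107), np.uint8(105), np.uint8(98), np.uint8(95), np.uint8(93), np.uint8(94), np.uint8(99), np.uint8(103), np.uint8(105), np.uint8(104), np.uint8(103), np.uint8(104), np.uint8(104), np.uint8(105), np.uint8(103), np.uint8(103), np.uint8(104), np.uint8(104), np.uint8(101), np.uint8(165), np.uint8(210), np.uint8(203), np.uint8(176), np.uint8(177), np.uint8(176), np.uint8(177)]
```

Emit:
apply_moves:
  deltas:
    - [0,0,0,0,0.3]
    - [0,0,0,0,0.5]
    - [0,0,0,0,1]
    - [0,0,0,0,1]
    - [0,0,0,0,1]

```text
time_s: 52.55
ee_pos: [490.6, -263.9, 163.1]
ee_rot: [-180.0, -0.0, 156.4]
force: [0.8, -0.7, 0.3]
gripper_width: 80.8
gripper_force: 0.0
```

Emit:
apply_moves:
  deltas:
    - [0,0,-0.02,0,1]
    - [0,0,-0.05,0,1]
    - [0,0,-0.1,0,1]
    - [0.04,0,-0.15,0,1]
    - [0.06,0,-0.19,0,1]

```text
time_s: 53.05
ee_pos: [438.4, -240.9, 346.9]
ee_rot: [-180.0, -0.1, 156.4]
force: [1.1, 0.6, 0.6]
gripper_width: 91.2
gripper_force: 0.0
```

Emit:
apply_moves:
  deltas:
    - [0,0,0,0,1]
    - [0,0,0,0,1]
    - [0,0,0,0,1]

```text
time_s: 53.35
ee_pos: [439.4, -241.3, 344.4]
ee_rot: [180.0, -0.1, 156.4]
force: [0.4, -0.2, 0.1]
gripper_width: 91.2
gripper_force: 0.0
```

```bash
python3 m.py; python3 barrel.py; python3 - <<'E'
from h import *
u=np.array([.917,-.399]);v=np.array([.399,.917]);H=np.array([598,-311]);s=env.state()
g=cv2.cvtColor(cv2.imread("pics/wb.raw.png"),6)
for h,z in ((167,87),(58,87)): print(proj("wrist",[[*(H-h*u+y*v),z] for y in (-60,60)],s).ravel())
print(list(map(int,g[180:330:3,285])))
E
```

```text
at 53.35 [ 439.4 -241.3  344.4] 156.42 w 91.2 f [ 0.4 -0.2  0.1]
[280 278  61  21 767] [318.5 287.9]
[171 218  22   8 114] [182.3 221.6]
barrel [ 496.6 -268.4  212. ] [ 496.3 -264.1  211.3]
[276.31008747 216.70608729 363.08704679 216.60567655]
[278.6946454  290.68353969 360.86242805 290.60579752]
[172, 173, 174, 171, 167, 168, 167, 167, 163, 168, 168, 165, 166, 167, 168, 167, 168, 168, 167, 170, 175, 168, 171, 172, 184, 172, 166, 167, 168, 169, 162, 163, 170, 172, 172, 174, 173, 203, 226, 63, 229, 124, 136, 138, 156, 166, 154, 144, 144, 128]
```

```bash
python3 -c "
from workcell import env
print(env.job_done())"
```

```text
the job is handed in; nothing more can be done
None
```

The job is handed in, with no verdict returned: the three pieces that were out (drilled block, coupons a and g) are in the drawer and it is pushed home. The hood stands by itself at about 40° by camera, and the flange and disc were left alone.

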